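Cam-lock a cabinet end panel at the stores bench

ROBOT

A 6-joint arm with a two-finger parallel gripper is mounted at the origin on the work surface. World frame = base frame: x ahead of the robot, y to its left, z up, the work surface at z = 0. Lengths are in m, angles in rad, forces in N, time in s.
With the tool pointing down it reaches from about 0.35 to 0.775 m from the base axis. Payload 7.3 kg.
Tool frame: the origin (TCP) lies at the very end of the fingers, on their centre line; the grasp point (between the pads) lies 19 mm behind it; x points along the fingers, y is the direction in which the jaws open and shut, and the axes are right-handed (so a half turn about x gives the same grasp; the last joint's range is limited). The gripper opens to 92 mm and grips with 3 to 60 N. Pads are 19 mm wide; open, the fingers measure 130 mm over their backs; the gripper's body (75 mm by 190 mm) begins 47 mm behind the grasp point.
Start: joints at [1.159, 0.342, 1.524, -0, 1.275, -0.146], TCP at [0.138, 0.507, 0.227] pointing down, gripper open.
Joint ranges: [-2.53, 2.53], [-0.77, 2.02], [0.04, 2.7], [-1, 4.14], [0.28, 2.66], [-3.11, 3.11]. Speed limits (rad/s): [2.57, 2.57, 3.14, 3.14, 3.14, 3.14].

INTERFACE

Orientations are given as [roll, pitch, yaw] about the fixed x, y, z axes, in that order (R = Rz(yaw) Ry(pitch) Rx(roll)).
In Python, from cell import observe, vision, job gives the robot as it stands.
- The arm moves only by the tool send_rows, never from a script. Its argument "motion" is a list of rows, each an object with "hand": the opening, from -1 (shut) to 1 (fully open), so that 0 is half open; "slide": the shift along the tool's x, y, z in mm, a list of three; "spin": the turn about the tool's x in rad. In form: [{"hand": hand, "slide": [tx, ty, tz], "spin": spin}, ...]. A call has 1 to 8 rows; each row shifts and turns the pose as measured when the row begins, along the tool's axes as they then stand; what a row does not reach is not made up. A row lasts 1/10 s, in which the tool goes at most 50 mm and 8.59 degrees, less where a joint would pass 70% of its speed; a pose out of reach is approached as far as the arm can. A call with a gripper value outside its range is refused whole. The fingers move at their own pace and stop on an object; "grip_force" is the grip in N (left out, the last holds). Time passes only in rows, so rows that do not move let the fingers close. It gives the time, the measured TCP pose, the force and the opening at its end, in the units of the state.
- observe(): the state, without advancing time (a new reading comes with each control period).
- vision.read_camera(name): name is "side" or "top"; returns a dict with "pixels" (400x640x3 uint8, blue, green, red), "range_z" (400x640 float32, m along the optical axis (not along the pixel's ray), 0 where there is no reading), "fx", "fy", "cx", "cy" (pixels), "world_from_camera" (4x4, takes a point from camera to world coordinates). Camera axes: x right, y down, z forward; pixel columns grow to the right and rows downward; lengths in m; the calibration is good to about 2 mm. A picture is of the moment at which its call begins.
- job.hand_in(): hands the job in, once; it reports no verdict.
Trained networks look in a picture, given as the dict that the camera call returned (one of the last four; its "shot" number tells which), for a name from the list of things; names that differ only in an ending like _2 or _b are one class to them, and where a whole thing is asked for, a point or a joint stands for the part that bears it (a point fixed in the world has none). Each returns a list of dicts, best first, with "conf" (0 to 1); they miss things now and then, are a little off and sometimes report something else, mostly with a low value. They report only what shows in the picture. A call takes as long as a camera call. They do not tell look-alikes from the thing itself.
- vision.search_frame(picture, thing): "uv" ([column, row] in pixels, amid what is visible of it).
- vision.cut_out(picture, thing): "mask" (400x640 bool, what is visible of it) and "uv" ([column, row] in pixels, amid what is visible of it).
The state is a dict: "time": time; "qpos": joint angles; "qvel": joint speeds; "joint_efforts": joint torques, N m; "tool_pos": TCP position; "tool_rot": TCP orientation; "contact_force": force on the tool from outside, world axes, zero at the start; "torque": the same for the moment, N m; "opening": finger opening in m.
Only numpy, scipy, OpenCV 4.12 (cv2) and the standard library are available. Lean on these libraries where they do the work, as an engineer would, in place of code of your own. Each camera call takes 0.05 s, during which the arm holds its last target.

TASK

Fit the blue end panel to the white board: push it up until it meets the rubber seal so that its bolt head goes into the cam lock, then use the screwdriver from the stand to turn the cam lock clockwise until it has drawn the panel fully home, snug but not overtightened, and put the screwdriver back upright in its stand. Be gentle, do not force the panel, cam or bolt, and leave the other things on the bench where they are.

Things in the scene. Friction and masses are not known exactly. Their poses are not given: they have to be found in the camera images.
- panel (a joint): gap in m between the blue end panel and the white board: 0 = home, 0.02 to 0.035 at the start, 0.0035 = touching the rubber seal. Slides with about 1 N of friction. The seal is a spring (1 N per mm, 3.5 N at home) and pushes the panel back out to about 3 mm when nothing holds it. Before the cam is turned the gap must be under 5 mm, or the cam's hook misses the bolt head
- panel_push (a point): centre of the outer (away from the white board) face of the blue upright panel, 200 long x 16 thick x 78 mm high, standing just over the bench; the point is 40 mm above the bench. Its y axis points horizontally from the panel towards the white board (the way to push), its x axis along the panel
- cam (a joint): cam angle in rad, growing clockwise seen from above; -0.05 to 0.05 at the start. The panel is home somewhere between 0.65 and 1.2, as this bolt's length (not measurable) has it, so go by resistance: 0.03 to 0.06 N m idle, slowly rising to 0.15 to 0.25 just before home, then steeply; 0.3 to 0.38 is snug, over 0.45 too tight. Slot play makes the screwdriver turn about 0.1 rad more. It stays put
- cam_slot (a point): middle of the screwdriver slot in the top face of the brass cam disc (44 mm across, top 42 mm above the bench, 2 mm proud of the white board, which lies flat, 200 x 160 x 40 mm). The slot is 22.2 mm long, 4.4 mm wide and 8 mm deep, with a flat floor and closed ends; it runs along this point's x axis and turns with the cam. z is up
- driver_grip (a point): centre of the orange square handle of the screwdriver, 28 x 28 mm and 70 mm tall, with sides square to this point's x and y axes; at the start it stands upright in its stand, blade down, handle resting on the stand, this point 101 mm above the bench. z points up from the blade to the handle. Weighs about 120 g
- driver_tip (a point): middle of the lower end of the screwdriver's flat blade, 95 mm below the middle of the handle. The blade is 20 mm wide along this point's x axis and 3 mm thick along y, 26 mm long, on a 10 mm round shank; the handle begins 60 mm above the tip
- stand_mouth (a point): middle of the mouth of the round hole, 27 mm across and 64 mm deep, in the top of the fixed dark wooden screwdriver stand, 75 x 75 x 66 mm; the point is 66 mm above the bench
- spare_cam: spare brass cam, 40 mm across x 12 mm, lying on the white board; origin at its underside; leave alone
- wrapped_ring: paper-wrapped ring, 52 mm across x 30 mm, standing on the white board; origin at its underside; leave alone
- roll_a: paper-wrapped part, 90 mm across x 70 mm high, on the bench; leave alone
- roll_b: paper-wrapped part, 80 mm across x 50 mm high, on the bench; leave alone
- carton: cardboard carton 100 x 140 x 70 mm on the bench; leave alone
- tape_measure: yellow tape measure 60 x 30 x 55 mm on the bench; leave alone
- bolt_tray: blue open tray 100 x 140 x 40 mm on the bench; leave alone
Things that resemble listed ones, but are neither listed nor needed, are in the scene too. Of the things that look like the part that bears driver_grip, the middle-sized one is meant.

How it is judged:
By the outcome, as a careful person would: the job done as asked, in the order asked, and still so for the second after the job is handed in, with the robot touching nothing.
It also fails if it takes over 72 s, if anything falls off the work surface, if the arm or the gripper's body presses on something with over 40 N, if the wrist force passes 120 N, or if a joint passes its speed limit or range.

## Working session

There is one attempt and no reset: what is moved stays moved. The work goes in short steps, Python scripts to look and compute and a tool call to move; the robot and the scene stay as the last step left them, time stands still between calls to the robot, and variables do not carry over. Pictures are saved under pics/ and viewed, and the job is handed in when it is done.

Besides the shell and the picture viewer there is one more tool, called after ">>>" in YAML: its name, and indented under it one key for each argument. send_rows: Moves the arm, as the interface text tells. Its arguments: {"type":"object","properties":{"motion":{"type":"array","items":{"type":"object","properties":{"hand":{"type":"number"},"slide":{"type":"array","items":{"type":"number"}},"spin":{"type":"number"}}}},"grip_force":{"type":"number"}},"required":["motion"]}

```bash
ls; mkdir -p pics
python3 - <<'E'
from cell import observe, vision, job
import cv2,pickle
print(observe())
for n in ("side","top"):
    p=vision.read_camera(n); cv2.imwrite(f"pics/{n}0.png",p["pixels"]); pickle.dump(p,open(f"{n}0.pkl","wb"))
    print(n,p["fx"],p["cx"],p["cy"],p["world_from_camera"])
E
```

```text
pics
{'time': 0.0, 'qpos': array([ 1.15897600e+00,  3.42748972e-01,  1.52501408e+00, -6.34294954e-05,
        1.27537750e+00, -1.45996759e-01]), 'qvel': array([-6.13315266e-05, -7.61862726e-05,  1.73252106e-03,  8.61241714e-04,
       -2.55297537e-04, -7.19067425e-04]), 'joint_efforts': array([-2.51216705e-03, -4.31259942e+01, -2.44205046e+01,  7.14538177e-02,
        5.63717773e-02, -8.45825571e-05]), 'tool_pos': array([0.13775256, 0.50618872, 0.22603236]), 'tool_rot': array([-1.67762901,  1.56924724, -1.94343407]), 'contact_force': array([-0.72585821,  0.31631282, -0.03105999]), 'torque': array([0.03189272, 0.0250148 , 0.03314753]), 'opening': 0.0915343957239192}
side 430.6495685696989 322.93065355720756 193.16052244516507 [[-0.99965489  0.00996413  0.02430678  0.51441471]
 [-0.01588033  0.50786165 -0.86129226  1.04744558]
 [-0.02092651 -0.86138102 -0.50752814  0.73613787]
 [ 0.          0.          0.          1.        ]]
top 467.74615777217 315.57009115920556 201.44589846400638 [[ 1.38598233e-01 -9.70125048e-01  1.99117859e-01  2.64878726e-01]
 [-9.90348685e-01 -1.35746077e-01  2.79729207e-02 -2.21100048e-02]
 [-1.07762747e-04 -2.01073107e-01 -9.79576232e-01  1.43272810e+00]
 [ 0.00000000e+00  0.00000000e+00  0.00000000e+00  1.00000000e+00]]
```

View pics/side0.png

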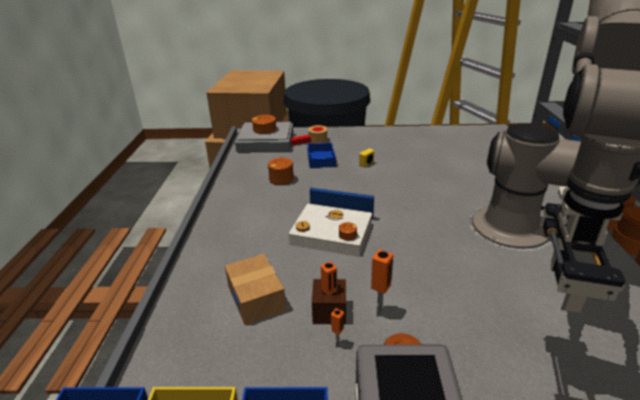

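View pics/top0.png

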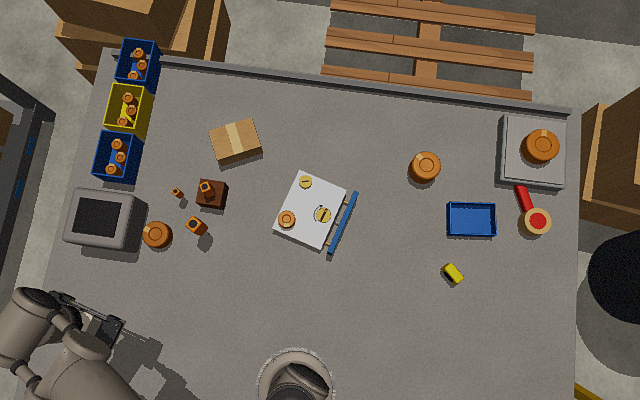

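The side view shows the white board at (333,228), with the blue panel behind it at (342,199) and the stand with the middle-sized driver at (330,290). There is a larger look-alike driver at (382,270) and a smaller one at (338,320). In the top view the cam is at (323,214), the panel at (343,224) and the stand at (212,193).

```bash
cat > h.py <<'E'
import numpy as np,cv2,pickle
from cell import observe, vision, job
def cloud(p):
    v,u=np.mgrid[0:400,0:640]; z=p["range_z"].astype(float)
    c=np.stack([(u-p["cx"])/p["fx"]*z,(v-p["cy"])/p["fy"]*z,z],-1)
    T=np.array(p["world_from_camera"]); return c@T[:3,:3].T+T[:3,3]
def ray(p,uv,zw):
    T=np.array(p["world_from_camera"]); d=T[:3,:3]@np.array([(uv[0]-p["cx"])/p["fx"],(uv[1]-p["cy"])/p["fy"],1])
    return T[:3,3]+d*(zw-T[2,3])/d[2]
def proj(p,X):
    T=np.linalg.inv(np.array(p["world_from_camera"])); c=T[:3,:3]@np.array(X)+T[:3,3]
    return np.array([c[0]/c[2]*p["fx"]+p["cx"],c[1]/c[2]*p["fy"]+p["cy"]])
E
python3 - <<'E'
from h import *
for n in ("top","side"):
    p=vision.read_camera(n); pickle.dump(p,open(f"{n}1.pkl","wb")); C=cloud(p)
    out={}
    for t in ("driver_grip","cam","panel","cam_slot","stand_mouth","panel_push","spare_cam","wrapped_ring","driver_tip"):
        r=vision.cut_out(p,t); out[t]=r
        for d in r[:4]:
            m=d["mask"]&(p["range_z"]>0); q=C[m]
            print(n,t,round(d["conf"],2),np.round(d["uv"],1),m.sum(),q.min(0).round(3) if len(q) else '',q.max(0).round(3) if len(q) else '',np.median(q,0).round(3) if len(q) else '')
        r=vision.search_frame(p,t)
        for d in r[:3]: print("   sf",t,round(d["conf"],2),np.round(d["uv"],1))
    pickle.dump(out,open(f"{n}_cut.pkl","wb"))
    a=p["pixels"]
    w={"top":(150,150,220,110),"side":(220,170,190,180)}[n]
    x,y,ww,hh=w
    cv2.imwrite(f"pics/{n}z1.png",cv2.resize(a[y:y+hh,x:x+ww],None,fx=3.2,fy=3.2,interpolation=cv2.INTER_CUBIC))
E
```

```text
top driver_grip 0.79 [195.  228.1] 282 [ 0.392  0.316 -0.003] [0.453 0.408 0.174] [0.412 0.331 0.165]
top driver_grip 0.61 [207.4 188.3] 136 [0.511 0.318 0.071] [0.542 0.346 0.143] [0.523 0.328 0.132]
top driver_grip 0.53 [425.4 168.2] 797 [ 0.656 -0.341 -0.005] [ 0.771 -0.254  0.081] [ 0.694 -0.293  0.068]
   sf driver_grip 0.71 [208.8 189.3]
   sf driver_grip 0.6 [176.2 192. ]
   sf driver_grip 0.59 [194.9 225.3]
top cam 0.69 [324.8 211.6] 174 [ 0.49  -0.032  0.03 ] [0.533 0.012 0.049] [ 0.511 -0.01   0.042]
   sf cam 0.72 [323.1 214.1]
top panel 0.69 [340.8 223.2] 436 [ 0.395 -0.102 -0.007] [ 0.587 -0.03   0.087] [ 0.489 -0.068  0.078]
   sf panel 0.6 [342.5 221.6]
top cam_slot 0.57 [321.1 213.7] 180 [ 0.488 -0.032  0.024] [0.533 0.011 0.049] [ 0.51  -0.011  0.042]
top cam_slot 0.54 [469.6 219.1] 1731 [ 0.507 -0.55  -0.009] [ 0.627 -0.383  0.049] [ 0.566 -0.465  0.006]
top cam_slot 0.28 [155.8 233.7] 601 [0.344 0.439 0.007] [0.419 0.513 0.059] [0.381 0.471 0.049]
   sf cam_slot 0.74 [321.9 212.3]
top stand_mouth 0.96 [214.  195.4] 597 [ 0.49   0.296 -0.004] [0.566 0.372 0.076] [0.
[... 2529 characters left out ...]
38 [366.9 157.4]
side spare_cam 0.5 [300.4 224.2] 130 [0.586 0.038 0.04 ] [0.623 0.08  0.055] [0.604 0.065 0.051]
   sf spare_cam 0.5 [303.5 223. ]
side wrapped_ring 0.56 [348.  232.1] 306 [0.454 0.071 0.042] [0.503 0.124 0.074] [0.479 0.111 0.066]
   sf wrapped_ring 0.71 [346.  234.3]
side driver_tip 0.87 [384.1 275.6] 931 [ 0.371  0.216 -0.004] [0.437 0.363 0.172] [0.416 0.351 0.127]
side driver_tip 0.83 [329.9 279.7] 518 [ 0.507  0.154 -0.003] [0.546 0.354 0.138] [0.526 0.344 0.108]
side driver_tip 0.78 [312.5 326.4] 387 [ 0.512  0.366 -0.003] [0.599 0.433 0.032] [0.563 0.401 0.02 ]
   sf driver_tip 0.89 [328.4 279.1]
   sf driver_tip 0.82 [310.9 326. ]
   sf driver_tip 0.65 [382.7 278.1]
```

View pics/topz1.png

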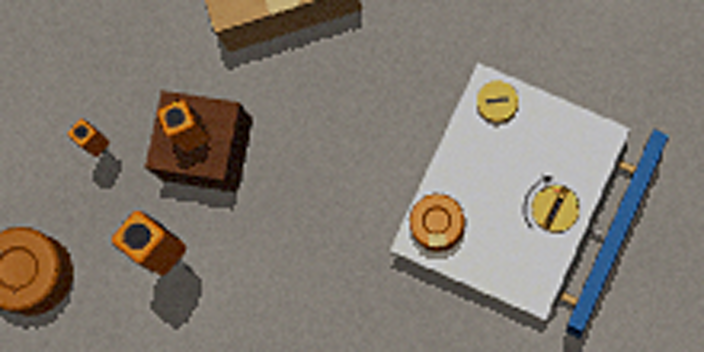

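View pics/sidez1.png

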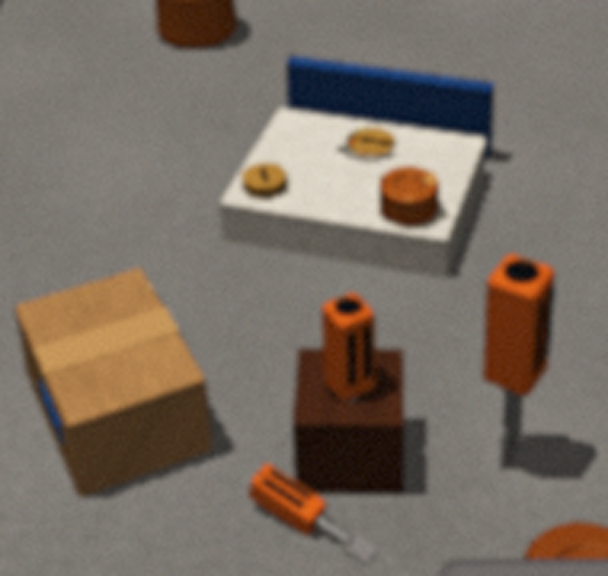

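```bash
cat > fit.py <<'E'
from h import *
ps={n:vision.read_camera(n) for n in ("top","side")}
for n in ps: pickle.dump(ps[n],open(f"{n}2.pkl","wb"))
def sel(n,lo,hi):
    C=cloud(ps[n]); m=(ps[n]["range_z"]>0)&np.all((C>lo)&(C<hi),-1); return C[m],m
def mar(n,lo,hi,name):
    q,m=sel(n,np.array(lo),np.array(hi)); 
    r=cv2.minAreaRect((q[:,:2]*1000).astype(np.float32)); print(n,name,len(q),np.round(r[0],1),np.round(r[1],1),round(r[2],1),'zmed',np.median(q[:,2]).round(4),'mean',q[:,:2].mean(0).round(4))
    return q
for n in ps:
    mar(n,[.48,.28,.128],[.58,.39,.15],'handle top')
    mar(n,[.48,.28,.10],[.58,.39,.15],'handle')
    mar(n,[.47,.27,.058],[.59,.39,.074],'stand top')
    mar(n,[.37,-.15,.07],[.65,0,.09],'panel top')
    q=mar(n,[.38,-.08,.035],[.68,.17,.0455],'board top')
    mar(n,[.48,.28,.01],[.58,.39,.05],'stand sides')
    mar(n,[.35,.28,.14],[.46,.39,.2],'big top')
    mar(n,[.35,.28,.01],[.46,.39,.2],'big all')
E
python3 fit.py
python3 - <<'E'
from h import *
import pickle
p=pickle.load(open('top2.pkl','rb'));C=cloud(p)
a=p["pixels"]
for nm,(x,y,w,h),s in (("slot",(308,198,32,32),16),("drv",(190,172,44,44),14)):
    cv2.imwrite(f"pics/{nm}2.png",cv2.resize(a[y:y+h,x:x+w],None,fx=s,fy=s,interpolation=cv2.INTER_CUBIC))
E
```

```text
top handle top 101 [527.2 333.9] [29.  28.1] 31.0 zmed 0.1361 mean [0.5267 0.3335]
top handle 135 [528.3 334.4] [31.2 28.5] 31.0 zmed 0.1347 mean [0.5258 0.3316]
top stand top 464 [528.  335.3] [75.9 77. ] 88.2 zmed 0.0664 mean [0.5245 0.331 ]
top panel top 370 [492.5 -70.6] [ 15.9 199.9] 73.9 zmed 0.079 mean [ 0.4911 -0.0702]
top board top 2860 [518.6  17.9] [192.7 201.1] 73.8 zmed 0.0402 mean [0.521  0.0265]
top stand sides 130 [534.3 336.9] [107.3  88.9] 88.7 zmed 0.0285 mean [0.5207 0.317 ]
top big top 180 [445.7 319.3] [38.7 39.6] 64.8 zmed 0.162 mean [0.4429 0.3173]
top big all 305 [438.8 323.2] [38.4 56.8] 61.7 zmed 0.153 mean [0.4357 0.3184]
side handle top 162 [509.5 324.7] [71.7 28.7] 32.7 zmed 0.1358 mean [0.5209 0.3357]
side handle 332 [509.3 326.1] [72.4 29.5] 30.1 zmed 0.1276 mean [0.524  0.3405]
side stand top 706 [528.  335.3] [80.3 74.5] 88.6 zmed 0.0659 mean [0.5274 0.3456]
side panel top 332 [493.1 -70.2] [ 23. 199.] 74.4 zmed 0.0774 mean [ 0.4918 -0.0664]
side board top 2099 [519.1  18.8] [198.2 202. ] 73.8 zmed 0.04 mean [0.5208 0.0299]
side stand sides 479 [540. 354.] [88.8 59.1] 10.7 zmed 0.0297 mean [0.5306 0.372 ]
side big top 117 [450.2 315.2] [19.1 35.3] 0.5 zmed 0.153 mean [0.452  0.3176]
side big all 679 [440.1 324.9] [39.7 56. ] 69.2 zmed 0.1031 mean [0.4407 0.3302]
```

```bash
ls pics
```

```text
drv2.png
side0.png
sidez1.png
slot2.png
top0.png
topz1.png
```

View pics/slot2.png

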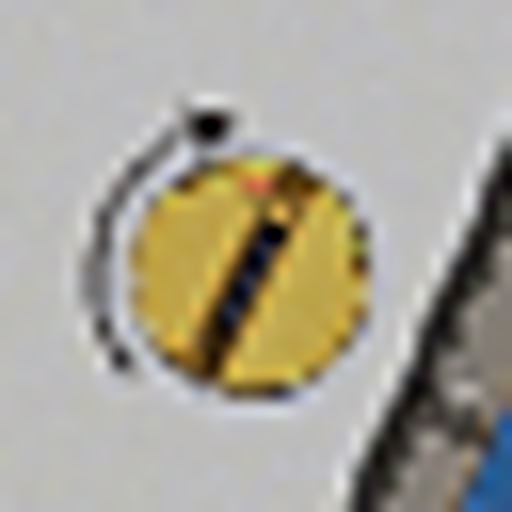

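View pics/drv2.png

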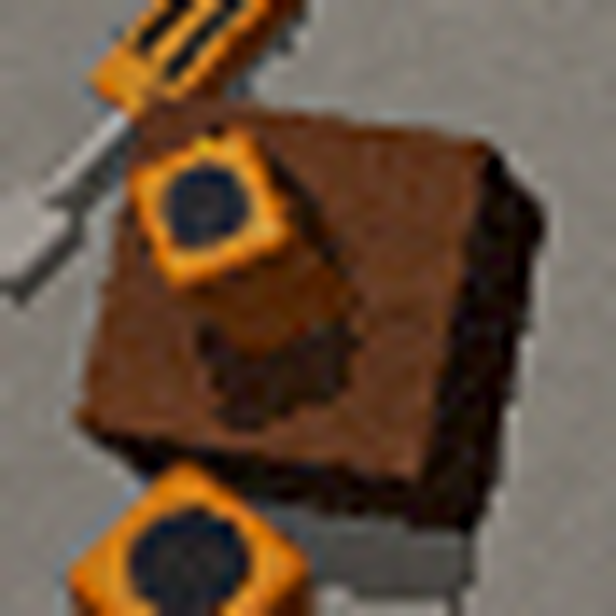

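The first look had the small look-alike upright and it is now lying down. The large one, near (203,212), seems to be toppling too. I'll check where it has ended up.

Run:
```python
from h import *
import time
p=vision.read_camera("top"); q=vision.read_camera("side")
print(observe()["time"])
cv2.imwrite("pics/t3.png",np.hstack([cv2.resize(p["pixels"][150:260,150:260],None,fx=3.6,fy=3.6),cv2.resize(q["pixels"][240:350,280:390],None,fx=3.6,fy=3.6)]))
```

```text
2.2
```

View pics/t3.png

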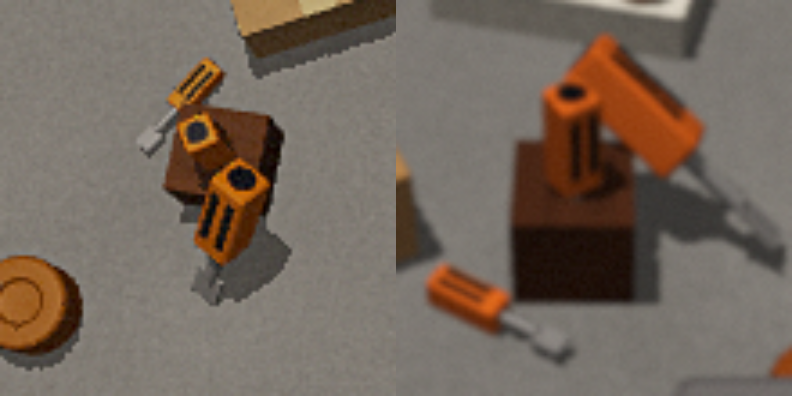

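```bash
cat >> h.py <<'E'
from scipy.spatial.transform import Rotation as Ro
def Rt(s=None):
    s=s or observe(); return Ro.from_euler('xyz',s["tool_rot"]).as_matrix()
def rel(target,yaw=None,s=None):
    s=s or observe(); R=Rt(s); d=R.T@(np.array(target)-s["tool_pos"])*1000
    out=[d.round(1)]
    if yaw is not None:
        y=np.arctan2(R[1,1],R[0,1]); e=(yaw-y+np.pi/2)%np.pi-np.pi/2   # world yaw, mod pi
        out.append(round(-e,3) if R[2,0]<0 else round(e,3))
    return out
def st():
    s=observe(); R=Rt(s); print("t",round(s["time"],2),"tcp",s["tool_pos"].round(4),"yaw_y",round(float(np.arctan2(R[1,1],R[0,1])),4),"F",s["contact_force"].round(2),"M",s["torque"].round(3),"open",round(s["opening"],4),"q",s["qpos"].round(2)); return s
E
python3 - <<'E'
from h import *
s=st(); print(Rt(s).round(3))
p=pickle.load(open('top2.pkl','rb'));q=pickle.load(open('side2.pkl','rb'))
n=np.array([np.cos(np.radians(73.9)),np.sin(np.radians(73.9))]); x=np.array([n[1],-n[0]])
for nm,P in (("top",p),("side",q)):
    C=cloud(P); g=(P["range_z"]>0)
    m=g&(abs(C[...,2]-.0395)<.005)&(C[...,0]>.38)&(C[...,0]<.68)&(C[...,1]>-.1)&(C[...,1]<.17)
    X=C[m][:,:2]; a=X@n; b=X@x
    print(nm,'n pct',np.percentile(a,[0,.5,1,2,5,95,98,99,99.5,100]).round(4),'x',np.percentile(b,[0,.5,1,99,99.5,100]).round(4))
    h,e=np.histogram(a,np.arange(a.min(),a.max()+.003,.003)); print(h[:20],e[0].round(4))
    m=g&(C[...,2]>.07)&(C[...,2]<.09)&(C[...,0]>.38)&(C[...,0]<.68)&(C[...,1]>-.15)&(C[...,1]<.0)
    X=C[m][:,:2]; print('panel n',np.percentile(X@n,[0,2,50,98,100]).round(4),'x',np.percentile(X@x,[0,2,98,100]).round(4))
    # brass mask
    hsv=cv2.cvtColor(P["pixels"],cv2.COLOR_BGR2HSV)
for uv in ((308+205/16,198+365/16),(308+280/16,198+225/16),(308+245/16,198+278/16)):
    print(ray(p,(uv[0]-.5,uv[1]-.5),.042).round(4))
E
```

```text
t 2.2 tcp [0.1379 0.5066 0.2267] yaw_y 1.305 F [0.71 0.31 0.07] M [-0.004 -0.044  0.046] open 0.0919 q [ 1.16  0.34  1.52  0.    1.28 -0.15]
[[ 0.     0.263  0.965]
 [ 0.     0.965 -0.263]
 [-1.     0.    -0.   ]]
top n pct [0.0608 0.0944 0.0953 0.0971 0.1013 0.2498 0.2548 0.2561 0.2567 0.2575] x [0.3927 0.3937 0.3944 0.5914 0.5924 0.5939]
[ 2  1  0  1  0  0  0  0  0  0  0 48 59 58 56 56 62 59 62 57] 0.0608
panel n [0.0608 0.0611 0.0687 0.0764 0.0767] x [0.3928 0.3965 0.5879 0.5927]
side n pct [0.0631 0.0726 0.0735 0.0747 0.0769 0.2557 0.2579 0.2589 0.2595 0.2613] x [0.3927 0.3934 0.3938 0.5917 0.5929 0.5947]
[ 3  0  4 49 85 31  1  0  0  0  5 25 36 40 27 42 26 40 40 30] 0.0631
panel n [0.0577 0.0606 0.0742 0.0797 0.0816] x [0.3937 0.3971 0.5884 0.5927]
[ 0.4921 -0.0046  0.042 ]
[ 0.5206 -0.0149  0.042 ]
[ 0.5096 -0.0098  0.042 ]
```

```bash
cat >> h.py <<'E'
th=np.radians(73.9); nv=np.array([np.cos(th),np.sin(th)]); xv=np.array([nv[1],-nv[0]])
def W(a,b,z): return np.r_[a*nv+b*xv,z]
def ab(P): return np.array([P[:2]@nv,P[:2]@xv]).round(4)
E
python3 - <<'E'
from h import *
print(W(.015,.4928,.15),W(.015,.4928,.04),rel(W(.015,.4928,.15),th))
E
```

```text
[ 0.47763169 -0.12224897  0.15      ] [ 0.47763169 -0.12224897  0.04      ] [array([  76.7, -517.5,  493. ]), np.float64(0.015)]
```

>>> send_rows:
  motion:
    - {"hand":-1,"slide":[0,-20,45],"spin":0.015}
    - {"hand":-1,"slide":[0,-20,45],"spin":0}
    - {"hand":-1,"slide":[0,-25,42],"spin":0}
    - {"hand":-1,"slide":[0,-35,35],"spin":0}
    - {"hand":-1,"slide":[0,-35,35],"spin":0}
    - {"hand":-1,"slide":[0,-35,35],"spin":0}
    - {"hand":-1,"slide":[0,-40,30],"spin":0}
    - {"hand":-1,"slide":[0,-40,30],"spin":0}
  grip_force: 10

```text
time: 3.0
tool_pos: [0.3581, 0.1858, 0.2262]
tool_rot: [1.094, 1.565, 0.826]
contact_force: [1.5, 0.0, -0.5]
opening: 0.0322
```

Run:
```python
from h import *
st();print(rel(W(.015,.4928,.15),th))
```

```text
t 3.0 tcp [0.3581 0.1858 0.2262] yaw_y 1.3019 F [ 1.46  0.04 -0.5 ] M [-0.017 -0.018 -0.049] open 0.0322 q [ 0.29  0.11  1.83  0.    1.19 -1.02]
[array([  75.4, -265.7,  196.8]), np.float64(0.012)]
```

>>> send_rows:
  motion:
    - {"hand":-1,"slide":[0,-40,30],"spin":0.012}
    - {"hand":-1,"slide":[0,-40,30],"spin":0}
    - {"hand":-1,"slide":[0,-40,30],"spin":0}
    - {"hand":-1,"slide":[0,-40,30],"spin":0}
    - {"hand":-1,"slide":[0,-40,30],"spin":0}
    - {"hand":-1,"slide":[0,-40,30],"spin":0}
    - {"hand":-1,"slide":[30,-25,17],"spin":0}
    - {"hand":-1,"slide":[20,0,0],"spin":0}

```text
time: 3.8
tool_pos: [0.477, -0.1321, 0.1787]
tool_rot: [0.248, 1.553, -0.041]
contact_force: [-0.4, 0.8, -0.7]
opening: 0.0003
```

Run:
```python
from h import *
st();print(rel(W(.02,.4928,.04),th))
p=vision.read_camera("top"); q=vision.read_camera("side")
cv2.imwrite("pics/t4.png",np.hstack([cv2.resize(p["pixels"][150:260,150:370],None,fx=1.8,fy=1.8),cv2.resize(q["pixels"][150:350,240:440],None,fx=1.8,fy=1.8)[:198]])) 
cv2.imwrite("pics/t4.png",cv2.resize(p["pixels"][150:350,150:400],None,fx=3,fy=3))
cv2.imwrite("pics/s4.png",cv2.resize(q["pixels"][140:350,220:440],None,fx=2.8,fy=2.8))
```

```text
t 3.8 tcp [ 0.477  -0.1321  0.1787] yaw_y 1.2825 F [-0.37  0.81 -0.68] M [ 0.037  0.006 -0.022] open 0.0003 q [-0.43  0.32  1.69  0.01  1.11 -1.72]
[array([138.7,  14. ,  -4.6]), np.float64(-0.007)]
```

View pics/t4.png

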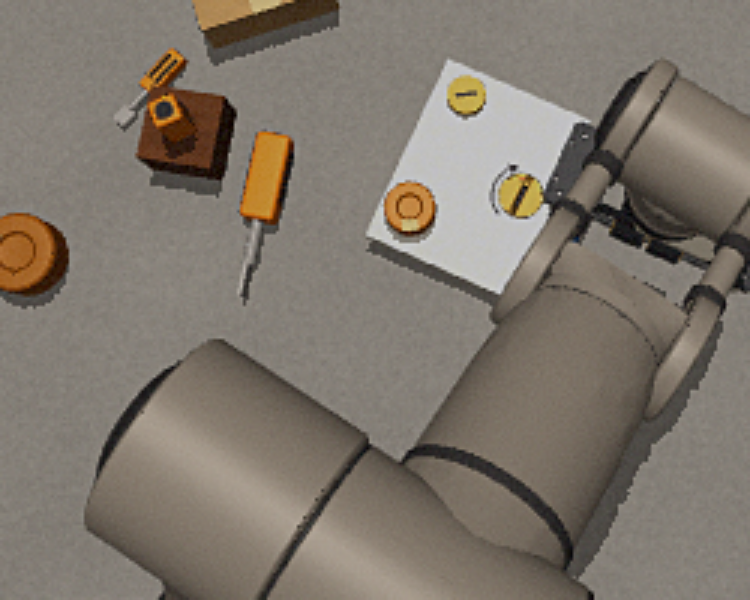

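View pics/s4.png

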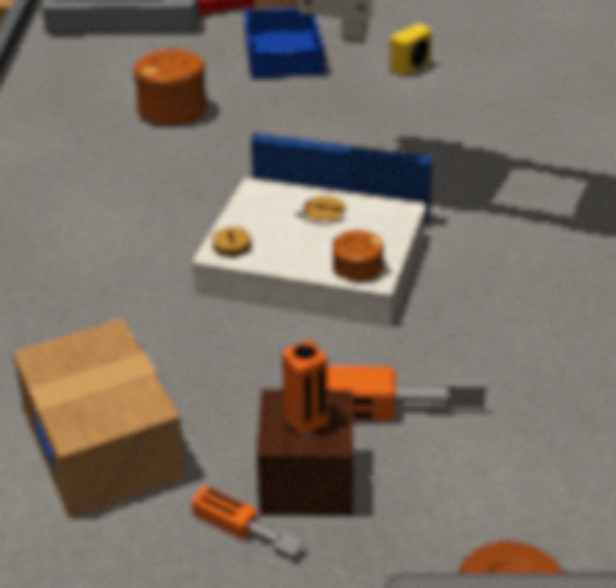

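The large driver now lies flat on the bench beside the stand, and the middle one is still upright in the stand. The gripper is on the outer side of the panel, so I'm lowering it.

>>> send_rows:
  motion:
    - {"hand":-1,"slide":[0,5,-5],"spin":0}
    - {"hand":-1,"slide":[45,0,0],"spin":-0.007}
    - {"hand":-1,"slide":[45,0,0],"spin":0}
    - {"hand":-1,"slide":[25,0,0],"spin":0}
    - {"hand":-1,"slide":[15,0,0],"spin":0}
    - {"hand":-1,"slide":[0,0,0],"spin":0}

```text
time: 4.5
tool_pos: [0.4773, -0.1175, 0.0523]
tool_rot: [0.2, 1.545, -0.073]
contact_force: [0.2, -0.4, 1.0]
opening: 0.0007
```

Run:
```python
from h import *
s=st();print(ab(s["tool_pos"]),rel(W(.036,.4928,.04),th))
```

```text
t 4.5 tcp [ 0.4773 -0.1175  0.0523] yaw_y 1.2987 F [ 0.24 -0.43  0.97] M [0.023 0.017 0.002] open 0.0007 q [-0.4   0.49  1.85  0.01  0.77 -1.71]
[0.0195 0.4912] [array([12.4, 16.4,  1.5]), np.float64(0.009)]
```

>>> send_rows:
  motion:
    - {"hand":-1,"slide":[10,5,1],"spin":0}
    - {"hand":-1,"slide":[3,4,0],"spin":0}
    - {"hand":-1,"slide":[0,4,0],"spin":0}
    - {"hand":-1,"slide":[0,4,0],"spin":0}
    - {"hand":-1,"slide":[0,0,0],"spin":0}

```text
time: 5.0
tool_pos: [0.4866, -0.0988, 0.0437]
tool_rot: [0.132, 1.537, -0.137]
contact_force: [0.6, -0.3, 0.6]
opening: 0.0005
```

Run:
```python
from h import *
s=st();print(ab(s["tool_pos"]),rel(W(.036,.4928,.04),th)); print(Rt(s).round(4), s["qpos"].round(4))
```

```text
t 5.0 tcp [ 0.4866 -0.0988  0.0437] yaw_y 1.3019 F [ 0.58 -0.26  0.65] M [-0.03   0.014 -0.076] open 0.0005 q [-0.36  0.51  1.86  0.01  0.74 -1.67]
[0.04   0.4949] [array([ 3.6, -4. , -2.3]), np.float64(0.012)]
[[ 0.0337  0.2657  0.9635]
 [-0.0046  0.964  -0.2657]
 [-0.9994  0.0045  0.0337]] [-0.3596  0.5092  1.8556  0.0111  0.7437 -1.6695]
```

>>> send_rows:
  motion:
    - {"hand":-1,"slide":[0,-3,0],"spin":0}
    - {"hand":-1,"slide":[0,0,0],"spin":0}
    - {"hand":-1,"slide":[0,0,0],"spin":0}
    - {"hand":-1,"slide":[0,0,0],"spin":0}

```text
time: 5.4
tool_pos: [0.4862, -0.1024, 0.0445]
tool_rot: [0.117, 1.535, -0.152]
contact_force: [0.4, -0.1, 0.2]
opening: 0.0004
```

Run:
```python
from h import *
s=st();print(ab(s["tool_pos"])); print(Rt(s).round(4), s["qpos"].round(4))
```

```text
t 5.4 tcp [ 0.4862 -0.1024  0.0445] yaw_y 1.3016 F [ 0.37 -0.08  0.24] M [-0.037  0.074 -0.015] open 0.0004 q [-0.37  0.51  1.86  0.01  0.74 -1.68]
[0.0364 0.4955]
[[ 0.0353  0.2659  0.9633]
 [-0.0054  0.964  -0.2659]
 [-0.9994  0.0042  0.0354]] [-0.3669  0.5075  1.8554  0.0112  0.7438 -1.6766]
```

>>> send_rows:
  motion:
    - {"hand":-1,"slide":[3,4,-2],"spin":0.01}
    - {"hand":-1,"slide":[0,4,0],"spin":0}
    - {"hand":-1,"slide":[0,3,0],"spin":0}
    - {"hand":-1,"slide":[0,3,0],"spin":0}

```text
time: 5.8
tool_pos: [0.4882, -0.0882, 0.0412]
tool_rot: [0.115, 1.535, -0.166]
contact_force: [-0.4, -0.6, 0.6]
opening: 0.0005
```

Run:
```python
from h import *
s=st();print(ab(s["tool_pos"])); print(Rt(s)[:,0].round(4), s["qpos"].round(4),s["contact_force"][:2]@nv)
```

```text
t 5.8 tcp [ 0.4882 -0.0882  0.0412] yaw_y 1.2896 F [-0.36 -0.59  0.64] M [-0.113  0.045 -0.032] open 0.0005 q [-0.34  0.51  1.86  0.01  0.73 -1.63]
[0.0507 0.4935]
[ 0.0351 -0.0059 -0.9994] [-0.3373  0.5123  1.8602  0.009   0.7341 -1.6334] -0.6679706817899954
```

>>> send_rows:
  motion:
    - {"hand":-1,"slide":[0,2,0],"spin":0}
    - {"hand":-1,"slide":[0,1,0],"spin":0}

```text
time: 6.0
tool_pos: [0.4892, -0.0847, 0.0412]
tool_rot: [0.114, 1.535, -0.167]
contact_force: [-0.4, -0.8, -0.1]
opening: 0.0007
```

```bash
cat > q.py <<'E'
from h import *
s=st();print(ab(s["tool_pos"]),"x-axis",Rt(s)[:,0].round(4),"Fn",(s["contact_force"][:2]@nv).round(2))
E
python3 q.py
python3 - <<'E'
from h import *
q=vision.read_camera("side"); cv2.imwrite("pics/s5.png",cv2.resize(q["pixels"][150:270,270:410],None,fx=5,fy=5,interpolation=cv2.INTER_CUBIC))
n=nv;C=cloud(q);g=q["range_z"]>0
hsv=cv2.cvtColor(q["pixels"],cv2.COLOR_BGR2HSV); bl=(hsv[...,0]>100)&(hsv[...,0]<130)&(hsv[...,1]>130)
m=g&bl&(C[...,2]>.048)&(C[...,2]<.072)&(C[...,0]>.38)&(C[...,0]<.6)&(abs(C[...,1]+.06)<.08)
X=C[m][:,:2]@n; print('panel inner n',m.sum(),np.percentile(X,[10,50,90]).round(4))
m=g&(abs(C[...,2]-.0395)<.004)&(C[...,0]>.38)&(C[...,0]<.68)&(C[...,1]>-.1)&(C[...,1]<.17)&(hsv[...,1]<60)
print('board n',np.percentile(C[m][:,:2]@n,[0.2,.5,1,99.5]).round(4))
E
```

```text
t 6.0 tcp [ 0.4892 -0.0847  0.0412] yaw_y 1.2903 F [-0.37 -0.84 -0.13] M [-0.16   0.054 -0.005] open 0.0007 q [-0.33  0.51  1.86  0.01  0.73 -1.63]
[0.0543 0.4935] x-axis [ 0.0351 -0.0059 -0.9994] Fn -0.91
panel inner n 423 [0.087  0.09   0.0925]
board n [0.0865 0.0874 0.0886 0.2598]
```

View pics/s5.png

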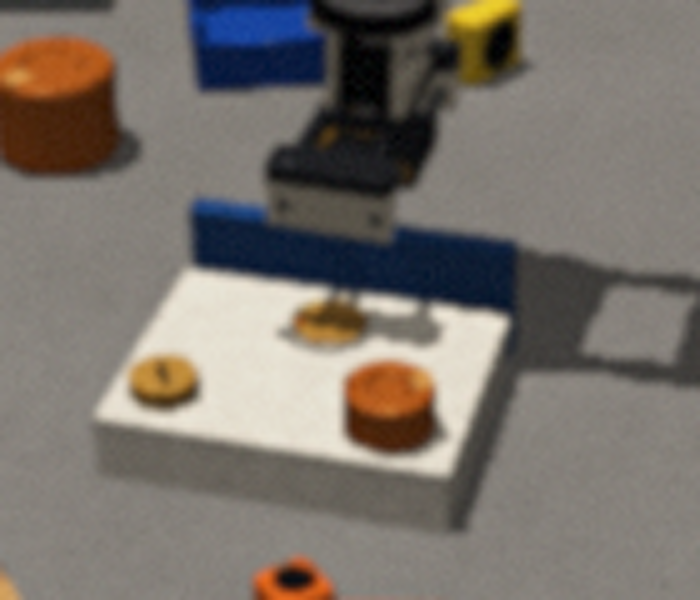

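The panel is following the gripper at about 1 N. It now sits close behind the board, at rows 200–310 of the crop. I'll continue in 1 mm steps until the seal force shows.

>>> send_rows:
  motion:
    - {"hand":-1,"slide":[0,1.2,0],"spin":0}
    - {"hand":-1,"slide":[0,1,0],"spin":0}

```text
time: 6.25
tool_pos: [0.4899, -0.0823, 0.0412]
tool_rot: [0.115, 1.535, -0.166]
contact_force: [-0.6, -1.0, 0.1]
opening: 0.0006
```

```bash
python3 q.py
```

```text
t 6.25 tcp [ 0.4899 -0.0823  0.0412] yaw_y 1.2904 F [-0.56 -0.99  0.09] M [-0.164  0.053  0.026] open 0.0006 q [-0.32  0.51  1.86  0.01  0.74 -1.62]
[0.0568 0.4935] x-axis [ 0.035  -0.0059 -0.9994] Fn -1.1
```

>>> send_rows:
  motion:
    - {"hand":-1,"slide":[0,1,0],"spin":0}
    - {"hand":-1,"slide":[0,0.8,0],"spin":0}

```text
time: 6.45
tool_pos: [0.4904, -0.0806, 0.0412]
tool_rot: [0.113, 1.535, -0.168]
contact_force: [-0.5, -1.7, 0.8]
opening: 0.0004
```

```bash
python3 q.py
```

```text
t 6.45 tcp [ 0.4904 -0.0806  0.0412] yaw_y 1.2902 F [-0.45 -1.69  0.77] M [-0.256  0.064 -0.022] open 0.0004 q [-0.32  0.51  1.86  0.01  0.74 -1.62]
[0.0586 0.4935] x-axis [ 0.035  -0.0059 -0.9994] Fn -1.75
```

>>> send_rows:
  motion:
    - {"hand":-1,"slide":[0,0.8,0],"spin":0}
    - {"hand":-1,"slide":[0,0.6,0],"spin":0}

```text
time: 6.65
tool_pos: [0.4907, -0.0794, 0.0412]
tool_rot: [0.102, 1.535, -0.179]
contact_force: [-1.2, -2.7, 0.2]
opening: 0.0
```

```bash
python3 q.py
```

```text
t 6.65 tcp [ 0.4907 -0.0794  0.0412] yaw_y 1.2903 F [-1.18 -2.69  0.24] M [-0.331  0.134 -0.01 ] open 0.0 q [-0.32  0.51  1.86  0.01  0.74 -1.61]
[0.0598 0.4935] x-axis [ 0.0349 -0.0063 -0.9994] Fn -2.91
```

The panel is against the seal: about 2.9 N, of which 1 N is friction, so the gap is about 1.5 mm. I'm backing off straight, then lifting.

>>> send_rows:
  motion:
    - {"hand":-1,"slide":[0,-8,0],"spin":0}
    - {"hand":-1,"slide":[0,-15,0],"spin":0}
    - {"hand":-1,"slide":[-10,0,0],"spin":0}
    - {"hand":-1,"slide":[-40,0,0],"spin":0}
    - {"hand":-1,"slide":[-40,0,0],"spin":0}
    - {"hand":-1,"slide":[-40,0,0],"spin":0}
    - {"hand":-1,"slide":[-30,0,0],"spin":0}
    - {"hand":-1,"slide":[0,0,0],"spin":0}

```text
time: 7.45
tool_pos: [0.4774, -0.1002, 0.2097]
tool_rot: [0.188, 1.537, -0.094]
contact_force: [0.2, 0.0, 0.1]
opening: 0.0006
```

```bash
python3 q.py
python3 - <<'E'
from h import *
print(rel([.527,.334,.2],.541))
E
```

```text
t 7.45 tcp [ 0.4774 -0.1002  0.2097] yaw_y 1.2883 F [0.23 0.   0.07] M [-0.048  0.025 -0.002] open 0.0006 q [-0.37  0.27  1.68  0.01  1.16 -1.66]
[0.0361 0.4865] x-axis [ 0.0339 -0.0032 -0.9994] Fn 0.06
[array([ 10. , 430.8, -73.8]), np.float64(0.747)]
```

>>> send_rows:
  motion:
    - {"hand":-1,"slide":[0,45,0],"spin":0}
    - {"hand":-1,"slide":[0,45,0],"spin":0}
    - {"hand":-1,"slide":[0,45,0],"spin":0}
    - {"hand":-1,"slide":[0,45,-10],"spin":0}
    - {"hand":-1,"slide":[0,45,-10],"spin":0}
    - {"hand":-1,"slide":[0,40,-10],"spin":0}
    - {"hand":-1,"slide":[0,35,-10],"spin":0}
    - {"hand":0,"slide":[0,20,-10],"spin":0.14}

```text
time: 8.25
tool_pos: [0.5198, 0.2311, 0.2105]
tool_rot: [0.335, 1.536, -0.1]
contact_force: [-0.0, 0.8, -0.3]
opening: 0.0048
```

```bash
python3 q.py
python3 - <<'E'
from h import *
print(rel([.527,.334,.2],.541))
E
```

```text
t 8.25 tcp [0.5198 0.2311 0.2105] yaw_y 1.1362 F [-0.01  0.83 -0.29] M [-0.    -0.002 -0.005] open 0.0048 q [ 0.29  0.42  1.45 -0.01  1.24 -0.84]
[0.3661 0.4353] x-axis [ 0.0348 -0.0035 -0.9994] Fn 0.79
[array([ 10.4,  96.3, -37.1]), np.float64(0.595)]
```

>>> send_rows:
  motion:
    - {"hand":1,"slide":[0,25,-10],"spin":0.14}
    - {"hand":1,"slide":[0,25,0],"spin":0.14}
    - {"hand":1,"slide":[0,20,0],"spin":0.14}
    - {"hand":1,"slide":[0,10,0],"spin":0.14}
    - {"hand":1,"slide":[0,0,0],"spin":0.03}
    - {"hand":1,"slide":[0,0,0],"spin":0}

```text
time: 8.85
tool_pos: [0.5514, 0.3091, 0.208]
tool_rot: [0.913, 1.544, -0.134]
contact_force: [0.1, -0.4, 1.7]
opening: 0.0521
```

```bash
python3 q.py
python3 - <<'E'
from h import *
print(rel([.527,.334,.2],.541))
E
```

```text
t 8.85 tcp [0.5514 0.3091 0.208 ] yaw_y 0.5245 F [ 0.08 -0.45  1.71] M [-0.074  0.042 -0.04 ] open 0.0521 q [ 0.4   0.54  1.25 -0.01  1.32 -0.12]
[0.4499 0.444 ] x-axis [ 0.0264 -0.0035 -0.9996] Fn -0.41
[array([  7.3,  -8.8, -33.9]), np.float64(-0.016)]
```

>>> send_rows:
  motion:
    - {"hand":1,"slide":[0,-5,-15],"spin":-0.016}
    - {"hand":1,"slide":[10,-3,-12],"spin":0}
    - {"hand":1,"slide":[20,0,-5],"spin":0}
    - {"hand":1,"slide":[10,0,0],"spin":0}
    - {"hand":1,"slide":[0,0,0],"spin":0}

```text
time: 9.35
tool_pos: [0.5239, 0.3351, 0.1644]
tool_rot: [0.87, 1.547, -0.154]
contact_force: [0.3, -0.1, -0.3]
opening: 0.09
```

```bash
python3 q.py
python3 - <<'E'
from h import *
print(rel([.527,.334,.082],.541))
p=vision.read_camera("top"); q=vision.read_camera("side")
cv2.imwrite("pics/t6.png",np.hstack([cv2.resize(p["pixels"][140:250,150:260],None,fx=3.6,fy=3.6),cv2.resize(q["pixels"][210:320,275:385],None,fx=3.6,fy=3.6)]))
E
```

```text
t 9.35 tcp [0.5239 0.3351 0.1644] yaw_y 0.5467 F [ 0.26 -0.05 -0.27] M [-0.066  0.039  0.032] open 0.09 q [ 0.45  0.56  1.35 -0.01  1.21 -0.09]
[0.4672 0.4104] x-axis [ 0.0236 -0.0037 -0.9997] Fn 0.02
[array([82.5,  0.6,  1.3]), np.float64(0.006)]
```

View pics/t6.png

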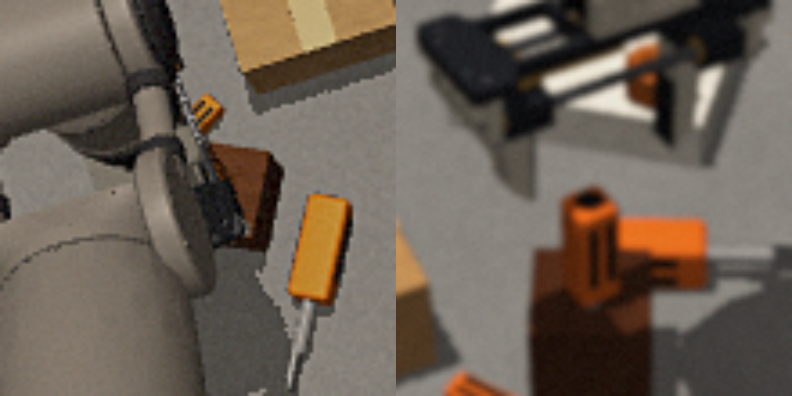

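The open fingers straddle the handle, centred within the ~90 mm opening. Descending.

>>> send_rows:
  motion:
    - {"hand":1,"slide":[25,0,1],"spin":0}
    - {"hand":1,"slide":[25,0,0],"spin":0}
    - {"hand":1,"slide":[20,0,0],"spin":0}
    - {"hand":1,"slide":[9,0,0],"spin":0}
    - {"hand":1,"slide":[0,0,0],"spin":0}

```text
time: 9.95
tool_pos: [0.5317, 0.3347, 0.0902]
tool_rot: [1.08, 1.535, 0.053]
contact_force: [0.1, -0.2, -0.4]
opening: 0.092
```

```bash
python3 q.py
python3 - <<'E'
from h import *
print(rel([.527,.334,.085],.541))
E
```

```text
t 9.95 tcp [0.5317 0.3347 0.0902] yaw_y 0.5448 F [ 0.14 -0.16 -0.38] M [-0.066  0.006 -0.019] open 0.092 q [ 0.45  0.64  1.43 -0.02  1.04 -0.09]
[0.4691 0.418 ] x-axis [ 0.0358  0.0019 -0.9994] Fn -0.12
[array([ 5.1, -4.6, -1.9]), np.float64(0.004)]
```

>>> send_rows:
  motion:
    - {"hand":1,"slide":[5,-4.5,-2],"spin":0}
    - {"hand":1,"slide":[0,0,0],"spin":0}

```text
time: 10.15
tool_pos: [0.5278, 0.3344, 0.0867]
tool_rot: [1.109, 1.532, 0.082]
contact_force: [0.4, -0.1, -0.5]
opening: 0.0919
```

```bash
python3 q.py
python3 - <<'E'
from h import *
print(rel([.527,.334,.085],.541))
E
```

```text
t 10.15 tcp [0.5278 0.3344 0.0867] yaw_y 0.5444 F [ 0.38 -0.14 -0.48] M [-0.082  0.069 -0.012] open 0.0919 q [ 0.45  0.64  1.44 -0.02  1.03 -0.09]
[0.4676 0.4144] x-axis [ 0.0383  0.0032 -0.9993] Fn -0.02
[array([ 1.7, -0.9, -0.1]), np.float64(0.003)]
```

>>> send_rows:
  motion:
    - {"hand":-1,"slide":[0,0,0],"spin":0}
    - {"hand":-1,"slide":[0,0,0],"spin":0}
    - {"hand":-1,"slide":[0,0,0],"spin":0}
    - {"hand":-1,"slide":[0,0,0],"spin":0}
  grip_force: 5

```text
time: 10.55
tool_pos: [0.5289, 0.3351, 0.0895]
tool_rot: [1.148, 1.528, 0.121]
contact_force: [0.6, 0.8, -0.6]
opening: 0.0646
```

```bash
python3 q.py
```

```text
t 10.55 tcp [0.5289 0.3351 0.0895] yaw_y 0.5447 F [ 0.58  0.8  -0.62] M [-0.079  0.053 -0.046] open 0.0646 q [ 0.45  0.63  1.44 -0.02  1.03 -0.09]
[0.4686 0.4153] x-axis [ 0.0426  0.0052 -0.9991] Fn 0.93
```

>>> send_rows:
  motion:
    - {"hand":-1,"slide":[1.5,-0.6,0],"spin":0}
    - {"hand":-1,"slide":[1.5,-0.6,0],"spin":0}
    - {"hand":-1,"slide":[1,-0.3,0],"spin":0}
    - {"hand":-1,"slide":[1,-0.3,0],"spin":0}
    - {"hand":-1,"slide":[0.5,0,0],"spin":0}
  grip_force: 6

```text
time: 11.05
tool_pos: [0.5277, 0.3342, 0.0838]
tool_rot: [1.15, 1.527, 0.124]
contact_force: [-1.7, 0.2, 2.5]
opening: 0.0283
```

```bash
python3 q.py
```

```text
t 11.05 tcp [0.5277 0.3342 0.0838] yaw_y 0.5448 F [-1.73  0.19  2.5 ] M [-0.225  0.325 -0.059] open 0.0283 q [ 0.45  0.64  1.45 -0.02  1.01 -0.09]
[0.4674 0.4143] x-axis [ 0.043   0.0054 -0.9991] Fn -0.29
```

>>> send_rows:
  motion:
    - {"hand":-1,"slide":[0,0,0],"spin":0}
    - {"hand":-1,"slide":[0,0,0],"spin":0}
    - {"hand":-1,"slide":[-10,0,0],"spin":0}
    - {"hand":-1,"slide":[-30,0,1],"spin":0}
    - {"hand":-1,"slide":[-35,0,1],"spin":0}
    - {"hand":-1,"slide":[-35,0,1],"spin":0}
  grip_force: 45

```text
time: 11.65
tool_pos: [0.5214, 0.3295, 0.1916]
tool_rot: [1.008, 1.54, -0.019]
contact_force: [0.7, 0.4, -1.6]
opening: 0.0279
```

```bash
python3 q.py
python3 - <<'E'
from h import *
p=vision.read_camera("top"); q=vision.read_camera("side")
cv2.imwrite("pics/t7.png",np.hstack([cv2.resize(p["pixels"][140:250,150:260],None,fx=3.6,fy=3.6),cv2.resize(q["pixels"][170:320,265:375],None,fx=3.6,fy=3.6)[:396]]))
E
```

```text
t 11.65 tcp [0.5214 0.3295 0.1916] yaw_y 0.5446 F [ 0.73  0.38 -1.59] M [-0.06   0.028 -0.008] open 0.0279 q [ 0.45  0.52  1.33 -0.01  1.26 -0.09]
[0.4612 0.4096] x-axis [ 3.040e-02 -6.000e-04 -9.995e-01] Fn 0.56
```

View pics/t7.png

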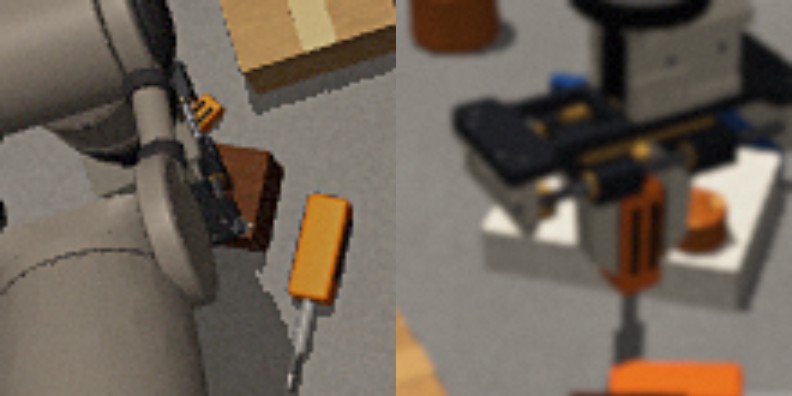

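Run:
```python
from h import *
p=vision.read_camera("top"); q=vision.read_camera("side"); pickle.dump(q,open("s8.pkl","wb"))
cv2.imwrite("pics/s8.png",cv2.resize(q["pixels"][210:290,290:370],None,fx=7,fy=7,interpolation=cv2.INTER_CUBIC))
s=observe();R=Rt(s)
for nm,d in (("y",R[:,1]),("z",R[:,2])):
    for z in (.078,.052):
        c=s["tool_pos"]+np.array([0,0,-z]); print(nm,z,proj(q,c).round(1),[proj(q,c+k*.01*d).round(1) for k in(-1,1)])
```

```text
y 0.078 [330.7 272.5] [array([334.6, 270.9]), array([326.7, 274. ])]
y 0.052 [330.5 263.1] [array([334.5, 261.6]), array([326.5, 264.6])]
z 0.078 [330.7 272.5] [array([333.1, 275.1]), array([328.3, 269.8])]
z 0.052 [330.5 263.1] [array([333. , 265.8]), array([328.1, 260.5])]
```

View pics/s8.png

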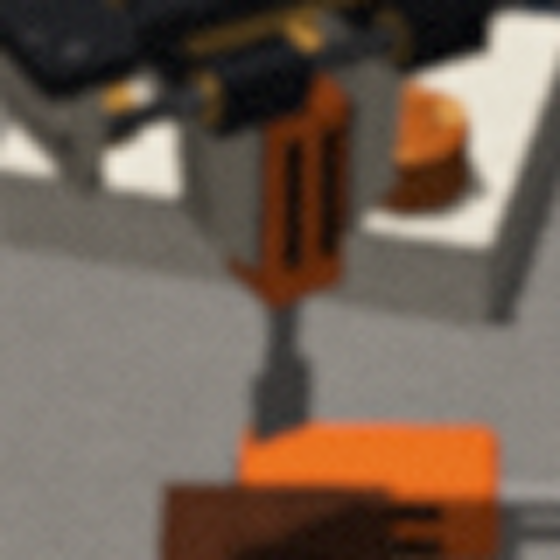

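Run:
```python
from h import *
for n,f in (("top",["top0","top1","top2"]),("side",["side0","side1","side2","s8"])):
    P=[pickle.load(open(x+".pkl","rb")) for x in f]; a=np.mean([x["pixels"].astype(float) for x in P],0); p=P[0]
    # rectified plane z=.042 around cam: 0.25mm grid in (b,a) frame
    b=np.arange(.46,.53,.00025); aa=np.arange(.10,.17,.00025)
    B,A=np.meshgrid(b,aa[::-1]); X=B[...,None]*xv+A[...,None]*nv
    T=np.linalg.inv(np.array(p["world_from_camera"])); w=np.concatenate([X,np.full(B.shape+(1,),.042)],-1)
    c=w@T[:3,:3].T+T[:3,3]; u=(c[...,0]/c[...,2]*p["fx"]+p["cx"]).astype(np.float32); v=(c[...,1]/c[...,2]*p["fy"]+p["cy"]).astype(np.float32)
    im=cv2.remap(a.astype(np.float32),u,v,cv2.INTER_CUBIC); cv2.imwrite(f"pics/rect_{n}.png",cv2.resize(np.clip(im,0,255).astype(np.uint8),None,fx=2,fy=2))
    np.save(f"rect_{n}.npy",im)
    sat=im.max(-1)-im.min(-1); br=(sat>60).astype(np.uint8)
    br=cv2.morphologyEx(br,cv2.MORPH_CLOSE,np.ones((25,25))); cn,_=cv2.findContours(br,0,2); cn=max(cn,key=cv2.contourArea)
    (cx,cy),r=cv2.minEnclosingCircle(cn); e=cv2.fitEllipse(cn)
    B0=b[0]+e[0][0]*.00025; A0=aa[-1]-e[0][1]*.00025
    print(n,'disc b,a',round(B0,4),round(A0,4),'axes mm',np.array(e[1])*.25, 'world',W(A0,B0,.042).round(4))
    # slot: dark inside disc
    g=im.mean(-1); rr=np.hypot(B-B0,A-A0)
    wgt=np.clip(90-g,0,None)*(rr<.0125); 
    if wgt.sum()>0:
        mb=(wgt*B).sum()/wgt.sum(); ma=(wgt*A).sum()/wgt.sum()
        cov=np.cov(np.stack([B.ravel(),A.ravel()]),aweights=wgt.ravel()); ev,V=np.linalg.eigh(cov); d=V[:,1]; d*=np.sign(d[0])
        print('slot c',mb.round(4),ma.round(4),'angle rel x(ccw)',np.arctan2(d[1],d[0]).round(3),np.sqrt(ev)*1000, W(ma,mb,.042).round(4))
```

```text
top disc b,a 0.4932 0.1312 axes mm [43.6387291  43.80443954] world [ 0.5103 -0.0107  0.042 ]
slot c 0.4929 0.1316 angle rel x(ccw) -0.058 [1.5837648  7.01231379] [ 0.5101 -0.0103  0.042 ]
side disc b,a 0.492 0.1306 axes mm [39.44254303 43.93234253] world [ 0.5089 -0.011   0.042 ]
slot c 0.488 0.1288 angle rel x(ccw) -0.093 [2.3013904  6.87052593] [ 0.5046 -0.0116  0.042 ]
```

View pics/rect_top.png

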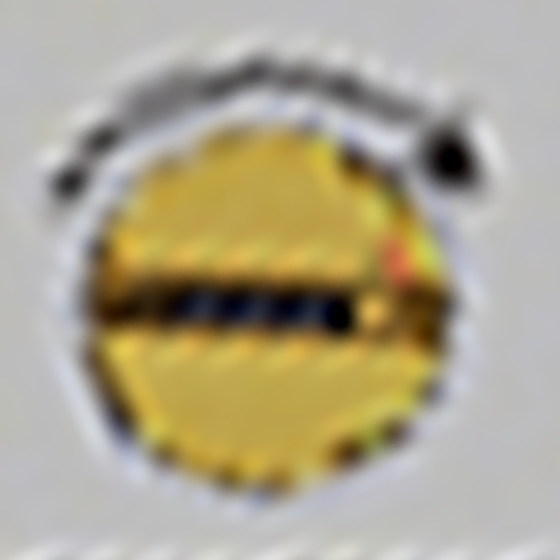

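View pics/rect_side.png

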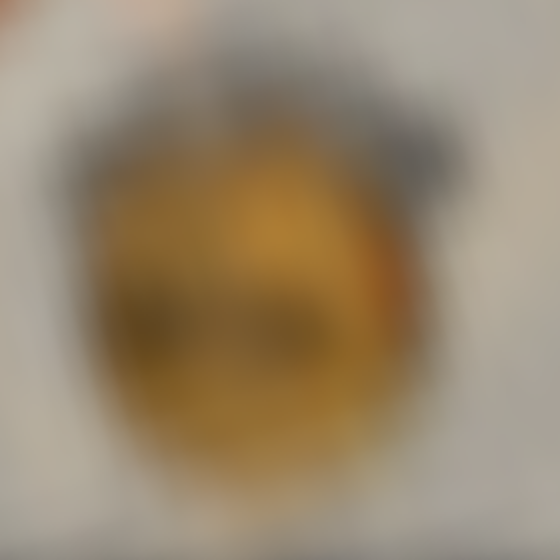

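```bash
cat >> h.py <<'E'
TIP=np.array([.078,0,-.0017])
def tiprel(target,yaw,tip=TIP):
    """slide (in current tool axes, mm) and spin bringing the blade tip to target"""
    s=observe(); R=Rt(s); sp=rel(s["tool_pos"],yaw,s)[1]
    Rn=R@Ro.from_euler('x',sp).as_matrix()
    d=R.T@(np.array(target)-Rn@tip-s["tool_pos"])*1000
    print("tip now",(s["tool_pos"]+R@tip).round(4),"slide",d.round(1),"spin",sp)
E
python3 - <<'E'
from h import *
tiprel([.5102,-.0106,.114],-.311); tiprel([.5102,-.0106,.062],-.311)
E
```

```text
tip now [0.5238 0.3313 0.1134] slide [  -1.3 -190.   284.9] spin 0.856
tip now [0.5238 0.3313 0.1134] slide [  50.7 -191.5  284. ] spin 0.856
```

>>> send_rows:
  motion:
    - {"hand":-1,"slide":[0,-14,20],"spin":0}
    - {"hand":-1,"slide":[0,-24,36],"spin":0}
    - {"hand":-1,"slide":[0,-24,36],"spin":0}
    - {"hand":-1,"slide":[0,-24,36],"spin":0}
    - {"hand":-1,"slide":[0,-24,36],"spin":0}
    - {"hand":-1,"slide":[0,-24,36],"spin":0}
    - {"hand":-1,"slide":[0,-24,36],"spin":0.1}
    - {"hand":-1,"slide":[0,-15,20],"spin":0.1}

```text
time: 12.65
tool_pos: [0.4958, 0.0138, 0.1774]
tool_rot: [1.055, 1.562, -0.168]
contact_force: [0.2, 1.3, -1.4]
opening: 0.0279
```

```bash
python3 q.py
python3 - <<'E'
from h import *
tiprel([.5102,-.0106,.09],-.311)
E
```

```text
t 12.65 tcp [0.4958 0.0138 0.1774] yaw_y 0.3473 F [ 0.22  1.3  -1.44] M [-0.015  0.046 -0.056] open 0.0279 q [-0.13  0.33  1.69 -0.    1.12 -0.47]
[0.1507 0.4726] x-axis [ 0.0087 -0.0015 -1.    ] Fn 1.31
tip now [0.4959 0.0153 0.0994] slide [ 9.6  3.5 28.8] spin 0.658
```

>>> send_rows:
  motion:
    - {"hand":-1,"slide":[0,3,12],"spin":0.14}
    - {"hand":-1,"slide":[0,0,8],"spin":0.14}
    - {"hand":-1,"slide":[0,0,0],"spin":0.14}
    - {"hand":-1,"slide":[0,0,0],"spin":0.14}
    - {"hand":-1,"slide":[0,0,0],"spin":0.1}
    - {"hand":-1,"slide":[0,0,0],"spin":0}

```text
time: 13.25
tool_pos: [0.4972, -0.0094, 0.1679]
tool_rot: [-1.315, 1.558, 3.047]
contact_force: [0.2, 0.0, -1.9]
opening: 0.028
```

```bash
python3 q.py
python3 - <<'E'
from h import *
tiprel([.5102,-.0106,.065],-.311)
E
```

```text
t 13.25 tcp [ 0.4972 -0.0094  0.1679] yaw_y -0.3502 F [ 0.24  0.03 -1.93] M [-0.121  0.071  0.015] open 0.028 q [-0.17  0.36  1.68 -0.    1.12  0.18]
[0.1288 0.4803] x-axis [-0.0127  0.0012 -0.9999] Fn 0.1
tip now [ 0.4968 -0.0077  0.0899] slide [24.7 14.  -2. ] spin -0.039
```

>>> send_rows:
  motion:
    - {"hand":-1,"slide":[5,8,-1],"spin":-0.035}
    - {"hand":-1,"slide":[10,6,-1],"spin":0}
    - {"hand":-1,"slide":[8,0,0],"spin":0}
    - {"hand":-1,"slide":[0,0,0],"spin":0}

```text
time: 13.65
tool_pos: [0.5086, -0.0115, 0.1398]
tool_rot: [-1.389, 1.55, 3.017]
contact_force: [0.8, -0.6, -1.8]
opening: 0.0279
```

```bash
python3 q.py
python3 - <<'E'
from h import *
tiprel([.5102,-.0106,.055],-.311)
q=vision.read_camera("side"); p=vision.read_camera("top"); pickle.dump(q,open("s9.pkl","wb"));pickle.dump(p,open("t9.pkl","wb"))
cv2.imwrite("pics/s9.png",np.hstack([cv2.resize(x["pixels"][160:240,290:370],None,fx=5,fy=5,interpolation=cv2.INTER_CUBIC) for x in (q,)]+[cv2.resize(p["pixels"][170:250,280:360],None,fx=5,fy=5)]))
s=observe();R=Rt(s)
tp=s["tool_pos"]+R@TIP; print([proj(q,tp+k*R[:,1]).round(1) for k in(-.01,0,.01)], proj(q,[.5102,-.0106,.042]).round(1))
E
```

```text
t 13.65 tcp [ 0.5086 -0.0115  0.1398] yaw_y -0.307 F [ 0.76 -0.59 -1.76] M [-0.106  0.099 -0.009] open 0.0279 q [-0.17  0.41  1.68 -0.    1.07  0.13]
[0.13   0.4919] x-axis [-0.0202  0.0025 -0.9998] Fn -0.35
tip now [ 0.5076 -0.0097  0.0618] slide [6.8 2.9 0. ] spin 0.004
[array([338.9, 208.4]), array([335.6, 207.9]), array([332.4, 207.4])] [335.  213.8]
```

View pics/s9.png

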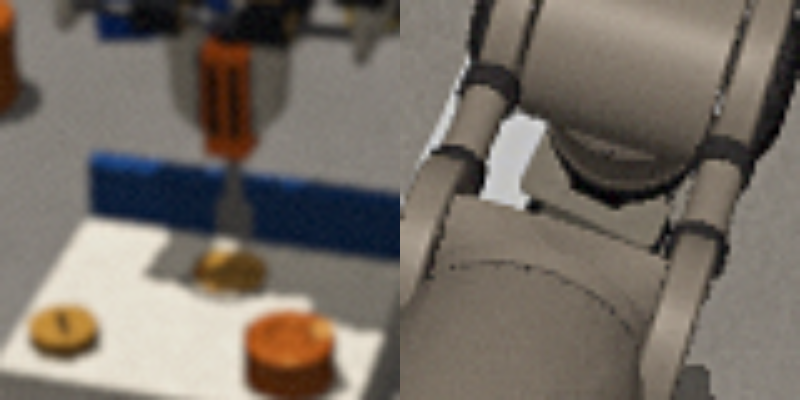

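Run:
```python
from h import *
q=pickle.load(open("s9.pkl","rb")); C=cloud(q); s=observe();R=Rt(s); tp=s["tool_pos"]+R@TIP
g=q["range_z"]>0
for lo,hi in ((.062,.072),(.072,.082),(.09,.11),(.125,.15)):
    m=g&(C[...,2]>lo)&(C[...,2]<hi)&(np.linalg.norm(C[...,:2]-tp[:2],axis=-1)<.03)
    X=C[m]; r=(X-tp)
    ry=r[:,:2]@R[:2,1]; rz=r[:,:2]@R[:2,2]
    print(lo,m.sum(),'y pct',np.percentile(ry,[2,10,50,90,98]).round(4),'z',np.percentile(rz,[2,10,50,90,98]).round(4))
```

```text
0.062 18 y pct [-0.011  -0.0087 -0.0004  0.0052  0.0074] z [-0.0034 -0.0029 -0.0009  0.0027  0.0042]
0.072 23 y pct [-0.0104 -0.0095 -0.0016  0.006   0.008 ] z [-0.0053 -0.003  -0.0005  0.0011  0.0022]
0.09 20 y pct [-0.0055 -0.0053 -0.0022  0.0025  0.0041] z [-0.0063 -0.0044 -0.003   0.0016  0.0027]
0.125 99 y pct [-0.0186 -0.0141 -0.0001  0.0156  0.0243] z [-0.0163 -0.0145 -0.0119 -0.0079 -0.0023]
```

>>> send_rows:
  motion:
    - {"hand":-1,"slide":[5,2.5,0],"spin":0.004}
    - {"hand":-1,"slide":[5,0.5,0],"spin":0}
    - {"hand":-1,"slide":[2,0,0],"spin":0}

```text
time: 14.05
tool_pos: [0.5125, -0.0125, 0.1291]
tool_rot: [-1.373, 1.555, 3.028]
contact_force: [0.9, 0.2, -1.6]
opening: 0.0281
```

```bash
python3 q.py
python3 - <<'E'
from h import *
tiprel([.5102,-.0106,.044],-.311)
E
```

```text
t 14.05 tcp [ 0.5125 -0.0125  0.1291] yaw_y -0.3113 F [ 0.88  0.24 -1.59] M [-0.131  0.056 -0.008] open 0.0281 q [-0.17  0.43  1.68 -0.    1.04  0.14]
[0.1301 0.4959] x-axis [-0.0161  0.0018 -0.9999] Fn 0.48
tip now [ 0.5118 -0.0108  0.0511] slide [ 7.1 -1.4  0.3] spin -0.0
```

>>> send_rows:
  motion:
    - {"hand":-1,"slide":[3,-1.5,0.2],"spin":0}
    - {"hand":-1,"slide":[3,-0.5,0],"spin":0}

```text
time: 14.25
tool_pos: [0.5103, -0.0121, 0.1228]
tool_rot: [-1.369, 1.555, 3.032]
contact_force: [0.3, 0.0, -1.9]
opening: 0.0281
```

```bash
python3 q.py
python3 - <<'E'
from h import *
tiprel([.5102,-.0106,.042],-.311)
E
```

```text
t 14.25 tcp [ 0.5103 -0.0121  0.1228] yaw_y -0.3113 F [ 0.26  0.02 -1.93] M [-0.119  0.035  0.026] open 0.0281 q [-0.17  0.43  1.7  -0.    1.03  0.14]
[0.1299 0.4937] x-axis [-0.0158  0.0017 -0.9999] Fn 0.09
tip now [ 0.5096 -0.0103  0.0448] slide [2.8 0.7 0.1] spin -0.0
```

>>> send_rows:
  motion:
    - {"hand":-1,"slide":[2,0.6,0.1],"spin":0}
    - {"hand":-1,"slide":[2,0,0],"spin":0}

```text
time: 14.45
tool_pos: [0.5107, -0.0123, 0.1184]
tool_rot: [-1.368, 1.555, 3.033]
contact_force: [0.0, 0.4, -2.0]
opening: 0.0281
```

```bash
python3 q.py
python3 - <<'E'
from h import *
tiprel([.5102,-.0106,.038],-.311)
E
```

```text
t 14.45 tcp [ 0.5107 -0.0123  0.1184] yaw_y -0.3112 F [ 0.03  0.41 -1.96] M [-0.065  0.05   0.009] open 0.0281 q [-0.17  0.44  1.7  -0.    1.02  0.14]
[0.1298 0.4941] x-axis [-0.0158  0.0017 -0.9999] Fn 0.4
tip now [ 0.51   -0.0106  0.0404] slide [ 2.4  0.3 -0.1] spin -0.0
```

>>> send_rows:
  motion:
    - {"hand":-1,"slide":[1.5,0.2,0],"spin":0}
    - {"hand":-1,"slide":[1,0,0],"spin":0}

```text
time: 14.65
tool_pos: [0.5108, -0.0124, 0.1156]
tool_rot: [-1.369, 1.555, 3.032]
contact_force: [-0.7, 0.1, -0.8]
opening: 0.0275
```

```bash
python3 q.py
python3 - <<'E'
from h import *
tiprel([.5102,-.0106,.036],-.311)
E
```

```text
t 14.65 tcp [ 0.5108 -0.0124  0.1156] yaw_y -0.3113 F [-0.68  0.12 -0.79] M [-0.109  0.05  -0.023] open 0.0275 q [-0.17  0.44  1.7  -0.    1.01  0.14]
[0.1297 0.4942] x-axis [-0.0159  0.0018 -0.9999] Fn -0.07
tip now [ 0.5101 -0.0106  0.0376] slide [ 1.6  0.1 -0.1] spin -0.0
```

>>> send_rows:
  motion:
    - {"hand":-1,"slide":[1,0,0],"spin":0}

```text
time: 14.75
tool_pos: [0.5109, -0.0124, 0.1145]
tool_rot: [-1.371, 1.555, 3.03]
contact_force: [0.3, -0.2, -2.1]
opening: 0.0281
```

```bash
python3 q.py
```

```text
t 14.75 tcp [ 0.5109 -0.0124  0.1145] yaw_y -0.3112 F [ 0.34 -0.19 -2.06] M [-0.136  0.042  0.027] open 0.0281 q [-0.17  0.45  1.7  -0.    1.01  0.14]
[0.1298 0.4943] x-axis [-0.0158  0.0018 -0.9999] Fn -0.09
```

Still no contact, with the estimated tip at 36.5 mm. It's below the disc top, so it is in the slot.

>>> send_rows:
  motion:
    - {"hand":-1,"slide":[1.2,0,0],"spin":0}
    - {"hand":-1,"slide":[0.8,0,0],"spin":0}

```text
time: 14.95
tool_pos: [0.5109, -0.0124, 0.1124]
tool_rot: [-1.368, 1.555, 3.033]
contact_force: [-0.2, 0.5, -1.8]
opening: 0.0276
```

```bash
python3 q.py
```

```text
t 14.95 tcp [ 0.5109 -0.0124  0.1124] yaw_y -0.3112 F [-0.24  0.51 -1.8 ] M [-0.125  0.054  0.003] open 0.0276 q [-0.17  0.45  1.71 -0.    1.    0.14]
[0.1298 0.4943] x-axis [-0.0156  0.0017 -0.9999] Fn 0.43
```

>>> send_rows:
  motion:
    - {"hand":-1,"slide":[0.5,0,0],"spin":0.06}
    - {"hand":-1,"slide":[0,0,0],"spin":0.06}
    - {"hand":-1,"slide":[0,0,0],"spin":0.06}

```text
time: 15.25
tool_pos: [0.5108, -0.0123, 0.1118]
tool_rot: [-1.184, 1.555, 3.032]
contact_force: [-0.1, -0.4, -0.9]
opening: 0.0278
```

```bash
cat > t.py <<'E'
from h import *
import sys
s=st(); R=Rt(s); y=float(np.arctan2(R[1,1],R[0,1]))
print("turned",round(-.311-y,3),"x-axis",R[:,0].round(4))
tiprel([.5102,-.0106,.0345],y)
E
python3 t.py
```

```text
t 15.25 tcp [ 0.5108 -0.0123  0.1118] yaw_y -0.4967 F [-0.13 -0.37 -0.93] M [-0.064  0.076  0.082] open 0.0278 q [-0.17  0.45  1.71 -0.    1.    0.32]
turned 0.186 x-axis [-0.0158  0.0017 -0.9999]
tip now [ 0.5104 -0.0107  0.0338] slide [-0.7 -0.2 -0. ] spin -0.0
```

>>> send_rows:
  motion:
    - {"hand":-1,"slide":[0,-0.2,0],"spin":0.08}
    - {"hand":-1,"slide":[0,0,0],"spin":0.08}
    - {"hand":-1,"slide":[0,0,0],"spin":0.06}

```text
time: 15.55
tool_pos: [0.5108, -0.0122, 0.1118]
tool_rot: [-0.958, 1.555, 3.029]
contact_force: [-0.0, 0.3, -1.4]
opening: 0.0279
```

```bash
python3 t.py
```

```text
t 15.55 tcp [ 0.5108 -0.0122  0.1118] yaw_y -0.7256 F [-0.04  0.28 -1.39] M [-0.053  0.124  0.109] open 0.0279 q [-0.17  0.45  1.71 -0.    1.    0.55]
turned 0.415 x-axis [-0.0154  0.0018 -0.9999]
tip now [ 0.5107 -0.0108  0.0338] slide [-0.7 -0.5  0.2] spin -0.0
```

>>> send_rows:
  motion:
    - {"hand":-1,"slide":[0,-0.3,0.2],"spin":0.06}
    - {"hand":-1,"slide":[0,-0.2,0],"spin":0.06}
    - {"hand":-1,"slide":[0,0,0],"spin":0.05}

```text
time: 15.85
tool_pos: [0.5107, -0.012, 0.1118]
tool_rot: [-0.774, 1.556, 3.036]
contact_force: [0.0, 0.4, -1.3]
opening: 0.0276
```

```bash
python3 t.py
```

```text
t 15.85 tcp [ 0.5107 -0.012   0.1118] yaw_y -0.9027 F [ 0.04  0.44 -1.25] M [ 0.018  0.142 -0.013] open 0.0276 q [-0.17  0.45  1.71 -0.    1.    0.73]
turned 0.592 x-axis [-0.0144  0.0015 -0.9999]
tip now [ 0.5109 -0.0108  0.0338] slide [-0.7 -0.6  0.4] spin -0.0
```

```bash
cat > m.py <<'E'
from h import *
import sys
L=[observe()]
for i in range(int(sys.argv[1]) if len(sys.argv)>1 else 4):
    q=vision.read_camera("side"); L.append(observe())
M=np.array([s["torque"] for s in L]);F=np.array([s["contact_force"] for s in L])
print("Mz",M[:,2].round(3),"mean",M[:,2].mean().round(3),"F",F.mean(0).round(2))
cv2.imwrite("pics/m%d.png"%int(L[-1]["time"]*100),cv2.resize(q["pixels"][160:240,290:370],None,fx=7,fy=7,interpolation=cv2.INTER_CUBIC)); print("pics/m%d.png"%int(L[-1]["time"]*100))
E
python3 m.py; python3 t.py
```

```text
Mz [-0.013  0.042  0.017  0.019 -0.009] mean 0.011 F [-0.1   0.49 -1.78]
pics/m1605.png
t 16.05 tcp [ 0.5107 -0.012   0.1118] yaw_y -0.899 F [ 0.25  0.51 -1.73] M [-0.089  0.077 -0.009] open 0.0279 q [-0.17  0.45  1.71 -0.    1.    0.73]
turned 0.588 x-axis [-0.0144  0.0016 -0.9999]
tip now [ 0.5109 -0.0108  0.0338] slide [-0.7 -0.6  0.4] spin -0.0
```

View pics/m1605.png

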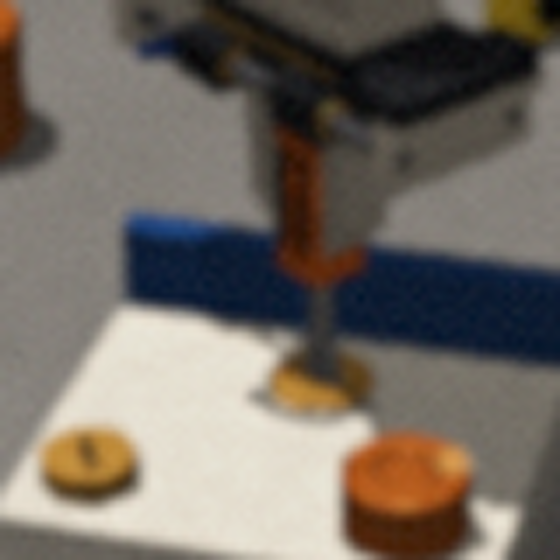

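The blade runs from the handle down into the brass disc at about (320,375) in the crop, and the panel sits right behind the board. I'll keep turning in small steps.

>>> send_rows:
  motion:
    - {"hand":-1,"slide":[0,-0.4,0.3],"spin":0.05}
    - {"hand":-1,"slide":[0,0,0],"spin":0.05}

```text
time: 16.25
tool_pos: [0.5107, -0.0119, 0.1118]
tool_rot: [-0.671, 1.557, 3.043]
contact_force: [-0.3, -0.0, -2.4]
opening: 0.028
```

```bash
python3 t.py; python3 m.py 2
```

```text
t 16.25 tcp [ 0.5107 -0.0119  0.1118] yaw_y -0.9986 F [-0.28 -0.   -2.42] M [0.011 0.173 0.145] open 0.028 q [-0.17  0.45  1.71 -0.    1.    0.83]
turned 0.688 x-axis [-0.0133  0.0013 -0.9999]
tip now [ 0.5111 -0.0109  0.0338] slide [-0.7 -0.7  0.6] spin -0.0
Mz [0.145 0.106 0.142] mean 0.131 F [ 0.38 -0.19 -2.09]
pics/m1635.png
```

>>> send_rows:
  motion:
    - {"hand":-1,"slide":[0,-0.2,0.2],"spin":0.04}
    - {"hand":-1,"slide":[0,0,0],"spin":0.03}

```text
time: 16.55
tool_pos: [0.5107, -0.0119, 0.1118]
tool_rot: [-0.6, 1.558, 3.048]
contact_force: [0.2, 0.7, -0.8]
opening: 0.0279
```

```bash
python3 t.py; python3 m.py 2
```

```text
t 16.55 tcp [ 0.5107 -0.0119  0.1118] yaw_y -1.0649 F [ 0.18  0.74 -0.85] M [-0.031  0.056  0.153] open 0.0279 q [-0.17  0.45  1.71 -0.    1.    0.89]
turned 0.754 x-axis [-0.0127  0.0012 -0.9999]
tip now [ 0.5111 -0.011   0.0338] slide [-0.7 -0.8  0.7] spin -0.0
Mz [0.153 0.191 0.121] mean 0.155 F [ 0.08  0.35 -1.23]
pics/m1664.png
```

>>> send_rows:
  motion:
    - {"hand":-1,"slide":[0,0,0],"spin":0.03}
    - {"hand":-1,"slide":[0,0,0],"spin":0.03}

```text
time: 16.85
tool_pos: [0.5107, -0.0119, 0.1118]
tool_rot: [-0.538, 1.558, 3.048]
contact_force: [0.6, -0.2, -2.3]
opening: 0.0281
```

```bash
python3 t.py; python3 m.py 2
```

```text
t 16.85 tcp [ 0.5107 -0.0119  0.1118] yaw_y -1.126 F [ 0.56 -0.17 -2.28] M [0.015 0.    0.185] open 0.0281 q [-0.17  0.45  1.71 -0.    1.    0.95]
turned 0.815 x-axis [-0.0128  0.0012 -0.9999]
tip now [ 0.5112 -0.011   0.0338] slide [-0.7 -0.8  0.7] spin -0.0
Mz [0.185 0.205 0.134] mean 0.174 F [ 0.19  0.35 -1.92]
pics/m1695.png
```

>>> send_rows:
  motion:
    - {"hand":-1,"slide":[0,0,0],"spin":0.03}

```text
time: 17.05
tool_pos: [0.5106, -0.0118, 0.1118]
tool_rot: [-0.516, 1.558, 3.041]
contact_force: [-0.7, 0.3, -1.9]
opening: 0.0281
```

```bash
python3 t.py; python3 m.py 3
```

```text
t 17.05 tcp [ 0.5106 -0.0118  0.1118] yaw_y -1.1553 F [-0.71  0.27 -1.94] M [-0.062  0.039  0.236] open 0.0281 q [-0.17  0.45  1.71 -0.    1.    0.98]
turned 0.844 x-axis [-0.0128  0.0013 -0.9999]
tip now [ 0.5112 -0.011   0.0338] slide [-0.7 -0.8  0.7] spin -0.0
Mz [0.236 0.19  0.195 0.188] mean 0.202 F [ 0.58  0.31 -1.7 ]
pics/m1720.png
```

>>> send_rows:
  motion:
    - {"hand":-1,"slide":[0,0,0],"spin":0.02}

```text
time: 17.3
tool_pos: [0.5106, -0.0118, 0.1118]
tool_rot: [-0.497, 1.558, 3.041]
contact_force: [1.1, 0.1, -1.6]
opening: 0.0278
```

```bash
python3 t.py; python3 m.py 3
```

```text
t 17.3 tcp [ 0.5106 -0.0118  0.1118] yaw_y -1.1744 F [ 1.12  0.07 -1.58] M [0.034 0.046 0.221] open 0.0278 q [-0.17  0.45  1.71 -0.    1.    1.  ]
turned 0.863 x-axis [-0.0128  0.0013 -0.9999]
tip now [ 0.5112 -0.0111  0.0338] slide [-0.7 -0.8  0.8] spin -0.0
Mz [0.221 0.19  0.217 0.249] mean 0.219 F [ 0.53  0.28 -1.99]
pics/m1745.png
```

>>> send_rows:
  motion:
    - {"hand":-1,"slide":[0,0,0],"spin":0.02}

```text
time: 17.55
tool_pos: [0.5106, -0.0118, 0.1118]
tool_rot: [-0.476, 1.558, 3.042]
contact_force: [1.2, 0.8, -1.4]
opening: 0.0282
```

```bash
python3 t.py; python3 m.py 3
```

```text
t 17.55 tcp [ 0.5106 -0.0118  0.1118] yaw_y -1.1949 F [ 1.21  0.77 -1.36] M [0.027 0.031 0.275] open 0.0282 q [-0.17  0.45  1.71 -0.    1.    1.02]
turned 0.884 x-axis [-0.0128  0.0013 -0.9999]
tip now [ 0.5112 -0.0111  0.0338] slide [-0.7 -0.9  0.8] spin -0.0
Mz [0.275 0.204 0.306 0.262] mean 0.262 F [ 1.15  0.48 -2.08]
pics/m1770.png
```

>>> send_rows:
  motion:
    - {"hand":-1,"slide":[0,0,0],"spin":0.02}

```text
time: 17.8
tool_pos: [0.5107, -0.0118, 0.1118]
tool_rot: [-0.457, 1.558, 3.041]
contact_force: [-0.1, 0.7, -3.2]
opening: 0.0279
```

```bash
python3 t.py; python3 m.py 5
```

```text
t 17.8 tcp [ 0.5107 -0.0118  0.1118] yaw_y -1.2152 F [-0.09  0.7  -3.25] M [0.019 0.013 0.317] open 0.0279 q [-0.17  0.45  1.71 -0.    1.    1.04]
turned 0.904 x-axis [-0.0128  0.0013 -0.9999]
tip now [ 0.5113 -0.0111  0.0338] slide [-0.7 -0.9  0.8] spin -0.0
Mz [0.317 0.191 0.26  0.179 0.177 0.194] mean 0.219 F [ 0.41  0.46 -2.32]
pics/m1805.png
```

>>> send_rows:
  motion:
    - {"hand":-1,"slide":[0,0,0],"spin":0.02}

```text
time: 18.15
tool_pos: [0.5107, -0.0118, 0.1118]
tool_rot: [-0.435, 1.558, 3.042]
contact_force: [0.8, 0.5, -2.2]
opening: 0.0281
```

```bash
python3 t.py; python3 m.py 5
```

```text
t 18.15 tcp [ 0.5107 -0.0118  0.1118] yaw_y -1.2351 F [ 0.79  0.55 -2.19] M [0.008 0.035 0.27 ] open 0.0281 q [-0.17  0.45  1.71 -0.    1.    1.06]
turned 0.924 x-axis [-0.0127  0.0013 -0.9999]
tip now [ 0.5113 -0.0112  0.0338] slide [-0.7 -0.9  0.9] spin -0.0
Mz [0.27  0.25  0.279 0.264 0.269 0.262] mean 0.266 F [ 0.65  0.57 -2.31]
pics/m1839.png
```

>>> send_rows:
  motion:
    - {"hand":-1,"slide":[0,0,0],"spin":0.02}

```text
time: 18.5
tool_pos: [0.5107, -0.0118, 0.1118]
tool_rot: [-0.414, 1.558, 3.043]
contact_force: [1.1, 0.0, -2.9]
opening: 0.0277
```

```bash
python3 t.py; python3 m.py 5
```

```text
t 18.5 tcp [ 0.5107 -0.0118  0.1118] yaw_y -1.255 F [ 1.05  0.02 -2.93] M [ 0.019 -0.053  0.34 ] open 0.0277 q [-0.17  0.45  1.71 -0.    1.    1.08]
turned 0.944 x-axis [-0.0128  0.0013 -0.9999]
tip now [ 0.5113 -0.0112  0.0338] slide [-0.7 -0.9  0.9] spin -0.0
Mz [0.34  0.279 0.294 0.251 0.26  0.288] mean 0.286 F [ 0.73  0.44 -2.64]
pics/m1875.png
```

>>> send_rows:
  motion:
    - {"hand":-1,"slide":[0,0,0],"spin":0.015}

```text
time: 18.85
tool_pos: [0.5107, -0.0118, 0.1118]
tool_rot: [-0.4, 1.558, 3.042]
contact_force: [0.7, 0.7, -2.7]
opening: 0.0278
```

```bash
python3 t.py; python3 m.py 5
```

```text
t 18.85 tcp [ 0.5107 -0.0118  0.1118] yaw_y -1.2697 F [ 0.72  0.67 -2.74] M [ 0.068 -0.027  0.318] open 0.0278 q [-0.17  0.45  1.71 -0.    1.    1.1 ]
turned 0.959 x-axis [-0.0128  0.0013 -0.9999]
tip now [ 0.5113 -0.0112  0.0338] slide [-0.7 -0.9  0.9] spin -0.0
Mz [0.318 0.348 0.354 0.293 0.326 0.357] mean 0.333 F [ 1.21  1.07 -2.22]
pics/m1910.png
```

View pics/m1910.png

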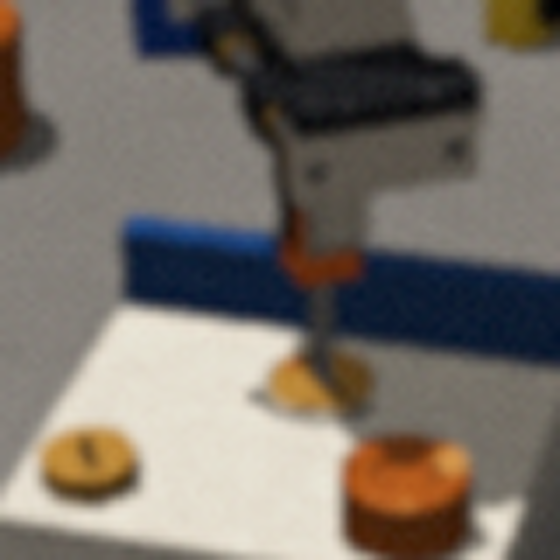

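Snug: about 0.33 N m mean, with the torque now rising steeply. I'll relieve the windup inside the slot play, then lift out.

>>> send_rows:
  motion:
    - {"hand":-1,"slide":[0,0,0],"spin":-0.05}

```text
time: 19.2
tool_pos: [0.5107, -0.0118, 0.1118]
tool_rot: [-0.456, 1.558, 3.037]
contact_force: [1.0, 0.7, -2.2]
opening: 0.0276
```

```bash
python3 t.py; python3 m.py 3
```

```text
t 19.2 tcp [ 0.5107 -0.0118  0.1118] yaw_y -1.2188 F [ 1.    0.72 -2.17] M [0.005 0.045 0.152] open 0.0276 q [-0.17  0.45  1.71 -0.    1.    1.05]
turned 0.908 x-axis [-0.0128  0.0013 -0.9999]
tip now [ 0.5113 -0.0111  0.0338] slide [-0.7 -0.9  0.8] spin -0.0
Mz [0.152 0.131 0.153 0.179] mean 0.154 F [ 1.01  0.26 -2.1 ]
pics/m1935.png
```

>>> send_rows:
  motion:
    - {"hand":-1,"slide":[0,0,0],"spin":-0.06}

```text
time: 19.45
tool_pos: [0.5106, -0.0119, 0.1118]
tool_rot: [-0.519, 1.558, 3.032]
contact_force: [0.4, 0.5, -1.8]
opening: 0.0277
```

```bash
python3 t.py; python3 m.py 2
```

```text
t 19.45 tcp [ 0.5106 -0.0119  0.1118] yaw_y -1.1613 F [ 0.42  0.46 -1.77] M [-0.05   0.137 -0.008] open 0.0277 q [-0.17  0.45  1.71 -0.    1.    0.99]
turned 0.85 x-axis [-0.013   0.0014 -0.9999]
tip now [ 0.5112 -0.0111  0.0338] slide [-0.7 -0.8  0.7] spin -0.0
Mz [-0.008 -0.005 -0.   ] mean -0.004 F [ 0.02  0.17 -1.44]
pics/m1955.png
```

>>> send_rows:
  motion:
    - {"hand":-1,"slide":[-3,0,0],"spin":0}
    - {"hand":-1,"slide":[-5,0,0],"spin":0}
    - {"hand":-1,"slide":[-12,0,0],"spin":0}
    - {"hand":-1,"slide":[-25,0,0],"spin":0}
    - {"hand":-1,"slide":[-30,0,0],"spin":0}

```text
time: 20.05
tool_pos: [0.5089, -0.0118, 0.1866]
tool_rot: [-0.529, 1.548, 3.014]
contact_force: [-0.1, -0.5, -1.5]
opening: 0.0279
```

```bash
python3 t.py; python3 m.py 1
```

```text
t 20.05 tcp [ 0.5089 -0.0118  0.1866] yaw_y -1.1696 F [-0.06 -0.5  -1.54] M [-0.119  0.058  0.   ] open 0.0279 q [-0.17  0.36  1.61 -0.    1.19  1.  ]
turned 0.859 x-axis [-0.0223  0.0029 -0.9997]
tip now [ 0.5087 -0.0109  0.1085] slide [74.   1.1 -2.9] spin -0.0
Mz [ 0.    -0.043] mean -0.021 F [ 1.1  -0.76  0.77]
pics/m2010.png
```

Run:
```python
from h import *
tiprel([.5276,.3348,.115],-1.17)
```

```text
tip now [ 0.5121 -0.0115  0.114 ] slide [  -0.8 -312.7 -149.5] spin 0.001
```

>>> send_rows:
  motion:
    - {"hand":-1,"slide":[0,-22,-10],"spin":0}
    - {"hand":-1,"slide":[0,-40,-19],"spin":0}
    - {"hand":-1,"slide":[0,-40,-19],"spin":0}
    - {"hand":-1,"slide":[0,-40,-19],"spin":0}
    - {"hand":-1,"slide":[0,-40,-19],"spin":0}
    - {"hand":-1,"slide":[0,-40,-19],"spin":0}
    - {"hand":-1,"slide":[0,-35,-17],"spin":0}
    - {"hand":-1,"slide":[0,-10,-6],"spin":0}

```text
time: 20.9
tool_pos: [0.5291, 0.2912, 0.198]
tool_rot: [-0.285, 1.567, -3.042]
contact_force: [0.4, 0.1, -1.1]
opening: 0.0282
```

```bash
python3 q.py;python3 - <<'E'
from h import *
tiprel([.5276,.3348,.105],-1.17)
p=vision.read_camera("top"); q=vision.read_camera("side"); pickle.dump(p,open("t10.pkl","wb")); pickle.dump(q,open("s10.pkl","wb"))
cv2.imwrite("pics/t10.png",cv2.resize(p["pixels"][160:270,260:370],None,fx=5,fy=5,interpolation=cv2.INTER_CUBIC))
cv2.imwrite("pics/s10.png",cv2.resize(q["pixels"][210:320,280:390],None,fx=5,fy=5,interpolation=cv2.INTER_CUBIC))
E
```

```text
t 20.9 tcp [0.5291 0.2912 0.198 ] yaw_y -1.1859 F [ 0.44  0.08 -1.14] M [-0.136  0.149 -0.021] open 0.0282 q [0.38 0.51 1.34 0.   1.3  1.56]
[0.4266 0.4276] x-axis [-3.3e-03 -3.0e-04 -1.0e+00] Fn 0.2
tip now [0.5304 0.2919 0.12  ] slide [ 15.  -40.8 -13.5] spin -0.016
```

View pics/t10.png

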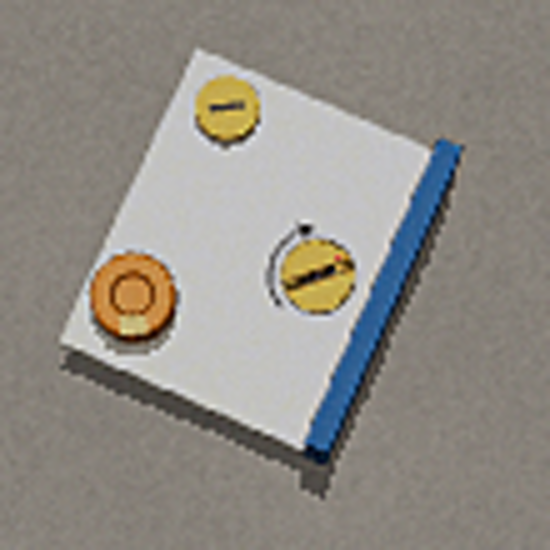

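View pics/s10.png

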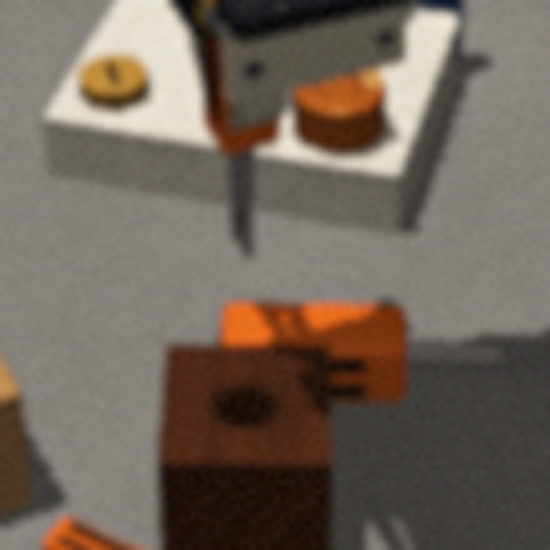

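The panel is flush against the board and the cam slot has turned about 0.8 rad. The stand's hole is visible at crop (243,405) and the blade tip at crop (247,250).

Run:
```python
from h import *
p=pickle.load(open("t10.pkl","rb")); q=pickle.load(open("s10.pkl","rb"))
C=cloud(p); m=(p["range_z"]>0)&(C[...,2]>.07)&(C[...,2]<.09)&(C[...,0]>.38)&(C[...,0]<.65)&(C[...,1]>-.15)&(C[...,1]<.0)
X=C[m][:,:2]; print('panel n',np.percentile(X@nv,[0,2,50,98,100]).round(4)); 
print("hole side",ray(q,(280+243/5-.4,210+405/5-.4),.066).round(4))
s=observe();R=Rt(s);tp=s["tool_pos"]+R@TIP
print("tip pred px",proj(q,tp),"seen",(280+246.5/5-.4,210+252/5-.4), "-> at pred z",ray(q,(280+246.5/5-.4,210+252/5-.4),tp[2]).round(4),tp.round(4))
# hole via dark blob
im=q["pixels"][282:300,316:342].astype(int).sum(-1); print(im)
```

```text
panel n [0.0814 0.0816 0.0893 0.0972 0.0975]
hole side [0.5281 0.3354 0.066 ]
tip pred px [326.78381734 258.36424887] seen (328.90000000000003, 260.0) -> at pred z [0.5259 0.2955 0.1198] [0.5307 0.2897 0.1198]
[[145 143 144 148 154 138 141 126 133 137 148 141 137 140 127 123 137 137
  133 136 126 139 132 121 116  90]
 [148 142 141 144 144 125 133 138 131 135 144 154 147 145 137 122 134 128
  134 132 140 138 136 135 120  96]
 [139 141 143 138 141 140 140 140 136 145 142 145 147 141 138 128 132 135
  131 126 124 128 133 121 100 100]
 [143 142 148 146 142 144 131 134 130 144 139 133 143 131 127 124 131 120
  139 132 138 133 127 101  78  71]
 [142 131 143 151 143 141 138 128 125 131 128 119 118 114 110 112 125 127
  124 133 125 116 134 125  91  57]
 [145 148 142 149 146 136 124 119 113 121 103  98  90  85  76 102  96 115
  128 127 128 125 137 127 105  79]
 [135 143 143 143 137 143 115 106  96  78  79  69  67  62  64  62  83 103
  113 122 120 127 134 131 115 101]
 [140 146 144 146 149 135 100  98  84  69  46  51  56  51  43  71  65  63
   84 110 115 131 127 127 128 117]
 [140 146 142 136 
[... 372 characters left out ...]
49  66  71
   91 122 121 123 119 127 136 143]
 [144 136 146 138 142 131 128 121 108  83  69  66  57  70  70  65  87  98
  116 123 127 135 128 138 137 144]
 [143 139 138 141 141 144 119 126 129 133 113 115 102 103 105 105 116 116
  117 134 125 132 122 131 137 143]
 [153 155 154 138 143 144 129 133 136 138 132 149 138 135 125 128 136 135
  123 133 132 127 136 133 147 152]
 [148 139 142 154 151 134 129 136 150 145 144 149 157 136 152 141 143 132
  128 145 131 134 132 142 141 143]
 [148 141 151 150 144 128 133 131 149 144 142 157 146 136 137 146 148 137
  136 122 133 144 131 144 133 153]
 [145 146 140 156 142 137 138 126 142 147 147 150 159 146 144 135 151 146
  139 138 133 146 131 141 147 152]]
```

```bash
cat > tipc.py <<'E'
from h import *
q=vision.read_camera("side"); C=cloud(q); s=observe();R=Rt(s); tp=s["tool_pos"]+R@TIP; g=q["range_z"]>0
for lo,hi in ((.01,.02),(.02,.03),(.03,.04),(.04,.055)):
    m=g&(C[...,2]>tp[2]-.01+lo)&(C[...,2]<tp[2]-.01+hi)&(np.linalg.norm(C[...,:2]-tp[:2],axis=-1)<.022)
    r=C[m]-tp
    if m.sum(): print(lo,m.sum(),"dx dy med",np.median(r,0).round(4),"x",np.percentile(r[:,0],[5,95]).round(4),"y",np.percentile(r[:,1],[5,95]).round(4))
m=g&(np.linalg.norm(C[...,:2]-tp[:2],axis=-1)<.022)&(abs(C[...,2]-tp[2])<.02); print("zmin",np.sort(C[m][:,2])[:8].round(4),"pred tip",tp.round(4))
E
python3 tipc.py; python3 q.py
```

```text
0.01 12 dx dy med [-0.0017  0.0062  0.0046] x [-0.0052  0.0017] y [-0.0028  0.0125]
0.02 14 dx dy med [-0.0019  0.006   0.0144] x [-0.0053  0.0015] y [-0.0027  0.0127]
0.03 15 dx dy med [-0.0032  0.0064  0.026 ] x [-0.0054  0.0012] y [0.0051 0.0127]
0.04 20 dx dy med [-0.0022  0.0063  0.0376] x [-0.0056  0.001 ] y [0.0043 0.0073]
zmin [0.1204 0.121  0.1227 0.1238 0.1238 0.124  0.1246 0.1252] pred tip [0.5308 0.288  0.1198]
t 21.05 tcp [0.5295 0.2876 0.1978] yaw_y -1.1873 F [-0.08 -0.49 -1.38] M [-0.13   0.084 -0.021] open 0.0278 q [ 0.37  0.51  1.34 -0.    1.3   1.56]
[0.4231 0.429 ] x-axis [-0.0039 -0.0022 -1.    ] Fn -0.49
```

Run:
```python
from h import *
tiprel([.5276,.3348,.09],-1.187)
```

```text
tip now [0.5308 0.288  0.1198] slide [ 29.7 -44.6 -14.7] spin -0.0
```

>>> send_rows:
  motion:
    - {"hand":-1,"slide":[0,-25,-8],"spin":0}
    - {"hand":-1,"slide":[5,-15,-5],"spin":0}
    - {"hand":-1,"slide":[10,-4,-1],"spin":0}
    - {"hand":-1,"slide":[5,0,0],"spin":0}
    - {"hand":-1,"slide":[0,0,0],"spin":0}

```text
time: 21.55
tool_pos: [0.527, 0.3271, 0.1758]
tool_rot: [0.496, 1.562, -2.271]
contact_force: [-0.2, 0.5, -1.9]
opening: 0.0275
```

```bash
python3 q.py; python3 tipc.py; python3 tipc.py
python3 - <<'E'
from h import *
tiprel([.5276,.3348,.075],-1.187)
q=vision.read_camera("side")
cv2.imwrite("pics/s11.png",cv2.resize(q["pixels"][210:320,280:390],None,fx=5,fy=5,interpolation=cv2.INTER_CUBIC))
E
```

```text
t 21.55 tcp [0.527  0.3271 0.1758] yaw_y -1.1952 F [-0.24  0.48 -1.91] M [-0.131  0.17  -0.019] open 0.0275 q [ 0.43  0.56  1.31 -0.    1.28  1.63]
[0.4605 0.4156] x-axis [-0.0055 -0.0066 -1.    ] Fn 0.4
0.01 17 dx dy med [-0.0025  0.0042  0.0067] x [-0.0069  0.0019] y [-0.0058  0.01  ]
0.02 12 dx dy med [-0.0026  0.0041  0.0138] x [-0.0049  0.0018] y [-0.0053  0.0109]
0.03 14 dx dy med [-0.0028  0.005   0.0259] x [-0.005   0.0015] y [0.0027 0.011 ]
0.04 20 dx dy med [-0.0009  0.0047  0.0378] x [-0.0052  0.0014] y [0.0035 0.0065]
zmin [0.0982 0.0983 0.099  0.0993 0.1012 0.102  0.1027 0.1033] pred tip [0.5283 0.3272 0.0981]
0.01 12 dx dy med [-0.0017  0.004   0.0044] x [-0.0051  0.0016] y [-0.006  0.01 ]
0.02 15 dx dy med [-0.0029  0.006   0.0142] x [-0.0052  0.0015] y [-0.0046  0.0099]
0.03 13 dx dy med [-0.0032  0.0049  0.0267] x [-0.0053  0.0012] y [0.0025 0.0085]
0.04 21 dx dy med [-0.0012  0.0043  0.0379] x [-0.0054  0.0011] y [0.0022 0.0065]
zmin [0.0998 0.1002 0.1013 0.1015 0.1022 0.1024 0.1037 0.1041] pred tip [0.5286 0.3275 0.0986]
tip now [0.5286 0.3275 0.0986] slide [23.6 -7.3 -1.9] spin -0.009
```

View pics/s11.png

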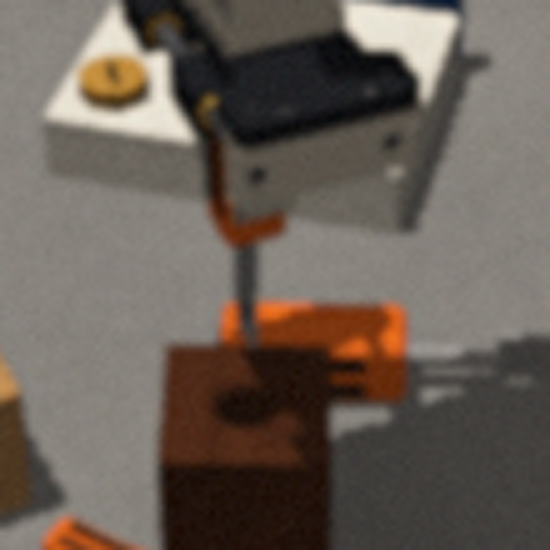

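>>> send_rows:
  motion:
    - {"hand":-1,"slide":[5,-5,-1.5],"spin":0}
    - {"hand":-1,"slide":[10,0,0],"spin":0}
    - {"hand":-1,"slide":[5,0,0],"spin":0}

```text
time: 22.0
tool_pos: [0.528, 0.3326, 0.1572]
tool_rot: [1.021, 1.567, -1.746]
contact_force: [-0.2, -0.3, -1.8]
opening: 0.0277
```

```bash
python3 q.py
python3 - <<'E'
from h import *
tiprel([.5284,.3328,.066],-1.195)
q=vision.read_camera("side")
cv2.imwrite("pics/s12.png",cv2.resize(q["pixels"][230:320,290:380],None,fx=6,fy=6,interpolation=cv2.INTER_CUBIC))
E
```

```text
t 22.0 tcp [0.528  0.3326 0.1572] yaw_y -1.1965 F [-0.17 -0.3  -1.82] M [-0.085  0.139 -0.023] open 0.0277 q [ 0.44  0.58  1.33 -0.    1.23  1.64]
[0.466  0.4151] x-axis [-7.0e-04 -4.2e-03 -1.0e+00] Fn -0.34
tip now [0.5296 0.3329 0.0792] slide [13.2 -0.3  1.1] spin -0.001
```

View pics/s12.png

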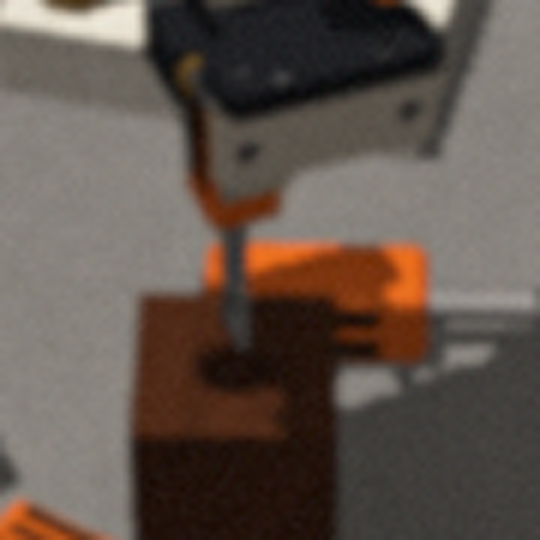

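>>> send_rows:
  motion:
    - {"hand":-1,"slide":[8,0,0],"spin":0}
    - {"hand":-1,"slide":[8,0,0],"spin":0}
    - {"hand":-1,"slide":[6,0,0],"spin":0}

```text
time: 22.35
tool_pos: [0.5278, 0.3326, 0.133]
tool_rot: [0.906, 1.566, -1.861]
contact_force: [0.5, 0.1, -1.6]
opening: 0.0279
```

```bash
python3 q.py
python3 - <<'E'
from h import *
tiprel([.5292,.3328,.06],-1.195)
q=vision.read_camera("side")
cv2.imwrite("pics/s13.png",cv2.resize(q["pixels"][230:320,290:380],None,fx=6,fy=6,interpolation=cv2.INTER_CUBIC))
E
```

```text
t 22.35 tcp [0.5278 0.3326 0.133 ] yaw_y -1.1962 F [ 0.49  0.13 -1.57] M [-0.122  0.179 -0.036] open 0.0279 q [ 0.44  0.6   1.36 -0.    1.18  1.64]
[0.4659 0.4149] x-axis [-0.0013 -0.0044 -1.    ] Fn 0.26
tip now [0.5293 0.3328 0.055 ] slide [-5.   0.   0.1] spin -0.001
```

View pics/s13.png

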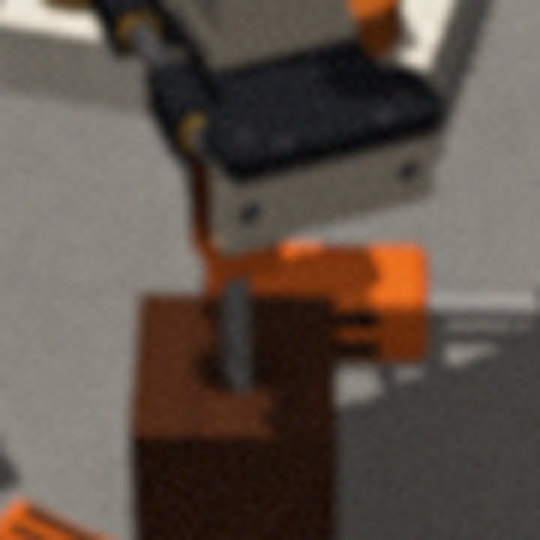

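>>> send_rows:
  motion:
    - {"hand":-1,"slide":[6,1.2,-1],"spin":0}
    - {"hand":-1,"slide":[10,0,0],"spin":0}
    - {"hand":-1,"slide":[10,0,0],"spin":0}

```text
time: 22.7
tool_pos: [0.5294, 0.3316, 0.105]
tool_rot: [0.996, 1.566, -1.771]
contact_force: [-0.3, 0.7, -1.5]
opening: 0.0279
```

```bash
python3 q.py
```

```text
t 22.7 tcp [0.5294 0.3316 0.105 ] yaw_y -1.1963 F [-0.25  0.67 -1.47] M [-0.1    0.126  0.008] open 0.0279 q [ 0.44  0.63  1.39 -0.    1.12  1.64]
[0.4654 0.4167] x-axis [-9.0e-04 -4.2e-03 -1.0e+00] Fn 0.58
```

>>> send_rows:
  motion:
    - {"hand":-1,"slide":[8,0.5,0],"spin":0}
    - {"hand":-1,"slide":[7,0,0],"spin":0}
    - {"hand":-1,"slide":[2,0,0],"spin":0}

```text
time: 23.0
tool_pos: [0.5287, 0.3305, 0.0845]
tool_rot: [0.602, 1.564, -2.165]
contact_force: [1.0, -0.3, -2.1]
opening: 0.0277
```

```bash
python3 q.py
```

```text
t 23.0 tcp [0.5287 0.3305 0.0845] yaw_y -1.1964 F [ 1.   -0.32 -2.08] M [-0.071  0.141  0.023] open 0.0277 q [ 0.44  0.66  1.41 -0.    1.08  1.64]
[0.4642 0.4163] x-axis [-0.0038 -0.0056 -1.    ] Fn -0.03
```

>>> send_rows:
  motion:
    - {"hand":-1,"slide":[0,-2,-0.8],"spin":0}
    - {"hand":-1,"slide":[1.5,0,0],"spin":0}

```text
time: 23.2
tool_pos: [0.5288, 0.333, 0.0834]
tool_rot: [0.595, 1.564, -2.172]
contact_force: [-3.6, -0.9, 12.0]
opening: 0.0276
```

```bash
python3 q.py
```

```text
t 23.2 tcp [0.5288 0.333  0.0834] yaw_y -1.1965 F [-3.56 -0.93 12.03] M [-0.24   1.113 -0.029] open 0.0276 q [ 0.44  0.66  1.41 -0.    1.08  1.64]
[0.4666 0.4157] x-axis [-0.0036 -0.0052 -1.    ] Fn -1.89
```

>>> send_rows:
  motion:
    - {"hand":-1,"slide":[-0.8,0,0],"spin":0}
    - {"hand":-0.25,"slide":[0,0,0],"spin":0}
    - {"hand":-0.1,"slide":[0,0,0],"spin":0}
    - {"hand":0.1,"slide":[0,0,0],"spin":0}
    - {"hand":0.1,"slide":[0,0,0],"spin":0}

```text
time: 23.7
tool_pos: [0.53, 0.3339, 0.0863]
tool_rot: [1.354, 1.567, -1.413]
contact_force: [-0.6, 0.8, -0.0]
opening: 0.0493
```

```bash
python3 q.py
python3 - <<'E'
from h import *
q=vision.read_camera("side")
cv2.imwrite("pics/s14.png",cv2.resize(q["pixels"][220:310,285:375],None,fx=6,fy=6,interpolation=cv2.INTER_CUBIC))
E
```

```text
t 23.7 tcp [0.53   0.3339 0.0863] yaw_y -1.1962 F [-0.57  0.84 -0.02] M [-0.089  0.175  0.003] open 0.0493 q [ 0.44  0.66  1.4  -0.    1.08  1.64]
[0.4678 0.4167] x-axis [ 5.0e-04 -3.3e-03 -1.0e+00] Fn 0.65
```

View pics/s14.png

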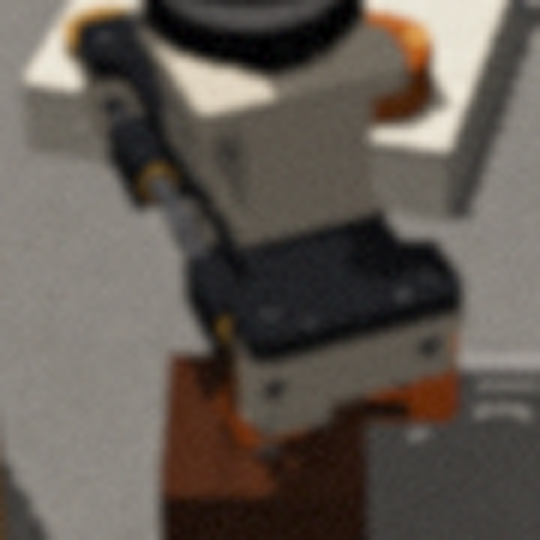

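>>> send_rows:
  motion:
    - {"hand":0.5,"slide":[0,0,0],"spin":0}
    - {"hand":0.5,"slide":[0,0,0],"spin":0}
    - {"hand":0.5,"slide":[-10,0,0],"spin":0}
    - {"hand":0.5,"slide":[-25,0,0],"spin":0}
    - {"hand":0.5,"slide":[-40,0,0],"spin":0}
    - {"hand":0.5,"slide":[-45,0,0],"spin":0}
    - {"hand":0.5,"slide":[-20,0,0],"spin":0}
    - {"hand":0.5,"slide":[0,30,0],"spin":0}

```text
time: 24.55
tool_pos: [0.5395, 0.3084, 0.2342]
tool_rot: [0.938, 1.568, -1.825]
contact_force: [1.2, -1.0, -0.4]
opening: 0.0692
```

>>> send_rows:
  motion:
    - {"hand":0.5,"slide":[0,30,20],"spin":0}
    - {"hand":0.5,"slide":[0,30,30],"spin":0}
    - {"hand":0.5,"slide":[0,20,35],"spin":0}
    - {"hand":0.5,"slide":[0,20,35],"spin":0}
    - {"hand":0.5,"slide":[0,0,0],"spin":0}

```text
time: 25.05
tool_pos: [0.4638, 0.1646, 0.2389]
tool_rot: [2.464, 1.563, -0.301]
contact_force: [-0.6, 0.1, -0.2]
opening: 0.0687
```

```bash
python3 q.py
python3 - <<'E'
from h import *
p=vision.read_camera("top");q=vision.read_camera("side")
cv2.imwrite("pics/f_t.png",cv2.resize(p["pixels"][130:290,150:390],None,fx=3.3,fy=3.3,interpolation=cv2.INTER_CUBIC))
cv2.imwrite("pics/f_s.png",cv2.resize(q["pixels"][120:350,220:440],None,fx=2.6,fy=2.6,interpolation=cv2.INTER_CUBIC))
E
```

```text
t 25.05 tcp [0.4638 0.1646 0.2389] yaw_y -1.1935 F [-0.63  0.09 -0.16] M [-0.096  0.15   0.013] open 0.0687 q [ 0.19  0.27  1.6  -0.    1.27  1.38]
[0.2868 0.3999] x-axis [ 0.0072 -0.0022 -1.    ] Fn -0.09
```

View pics/f_t.png

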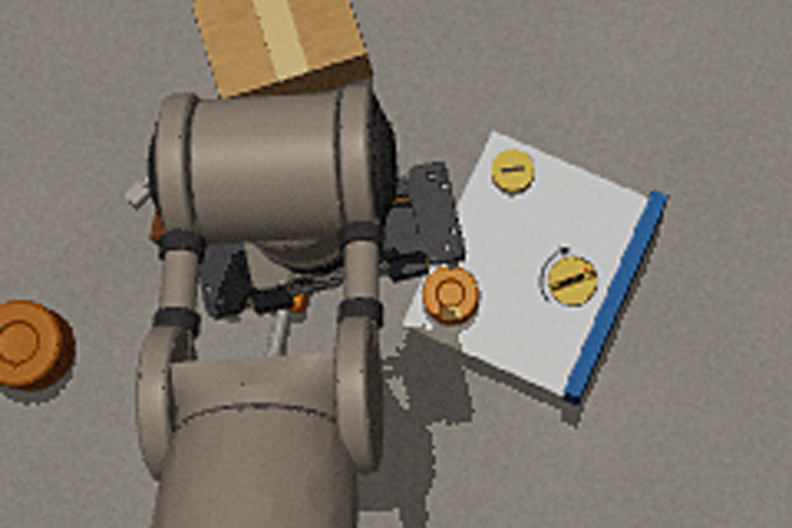

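View pics/f_s.png

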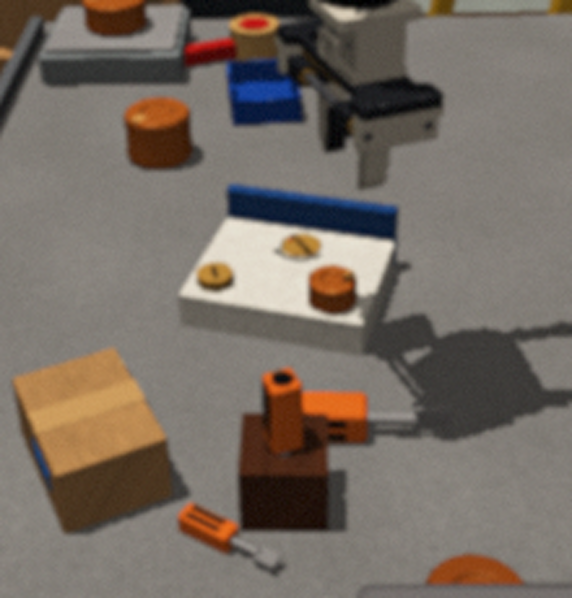

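Run:
```python
from h import *
q=vision.read_camera("side");C=cloud(q);g=q["range_z"]>0
for lo,hi in ((.075,.09),(.09,.105),(.105,.12),(.12,.134),(.134,.15)):
    m=g&(C[...,2]>lo)&(C[...,2]<hi)&(abs(C[...,0]-.528)<.03)&(abs(C[...,1]-.335)<.03); X=C[m]; print(lo,m.sum(),np.percentile(X[:,0],[3,97]).round(4),np.percentile(X[:,1],[50,97]).round(4),np.median(X[:,2]).round(4))
job.hand_in()
```

```text
0.075 76 [0.513  0.5436] [0.3462 0.351 ] 0.0831
0.09 77 [0.5129 0.5433] [0.3466 0.3514] 0.098
0.105 80 [0.5128 0.5431] [0.3466 0.3505] 0.1131
0.12 92 [0.5127 0.5449] [0.3458 0.3513] 0.1283
0.134 94 [0.5164 0.5404] [0.3364 0.3476] 0.1362
the job is handed in; nothing more can be done
```

The panel is fitted and the job is handed in at about 25 s; I got no verdict back.

- **Panel:** I pushed it up to the rubber seal with about 3 N. After the cam was turned, the top camera showed it moved about 21 mm and flush with the board.
- **Cam:** I turned it clockwise with the middle-sized screwdriver until resistance rose steeply. The cam is at roughly 0.85–0.9 rad and the final hold averaged 0.33 N m, inside the 0.3–0.38 snug range. Single readings vary by about ±0.03 N m, and the highest was 0.36. I took the twist off the screwdriver before lifting it out, and the cam stayed put.
- **Screwdriver:** It is back upright in its stand, with the handle top at 136 mm as at the start and no lean in the depth check. It is turned differently about its axis than before. Setting it down pressed briefly with about 12 N on the stand.
- **Other things:** In the final pictures the parts on the board and the nearby things on the bench look undisturbed; I did not look at the rest again. The two look-alike screwdrivers standing loose on their blades toppled by themselves in the first 2–4 s, before the arm came near them. They are still on the bench.
- **Measurement mismatch:** On the way back to the stand, the side camera put the blade tip a few millimetres from my estimate. I corrected by the picture, and it went into the hole with no side force.

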